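Seat lens blanks on a free turntable and block each one by colour

TASK

Get the three lenses ready for blocking on the turntable: set the lens with the red pad and the one with the blue pad flat and centred in the cup of their own colour, ink marks in line with the white line through that cup (the yellow one is already seated). Then stand on each of the three pads the block of its colour, centred, the bar on its top in line with the lens's ink marks. Do not turn the turntable, shift the yellow lens or knock the red pad roll.

Things in the scene. Friction and masses are not known exactly. Their poses are not given: they have to be found in the camera images.
- lens_red: Pale, nearly white round lens blank, 65 mm across, 10 mm thick, flat underside, straight rim 1 to 5.5 mm up (grip there); on its low dome a red pad, 30 mm across, flat top 11.5 mm above the underside, between two black ink marks. Origin: centre of the underside; x along the line through both marks, z up. Starts lying on the worktop at any yaw.
- lens_blue: Pale, nearly white round lens blank, 65 mm across, 10 mm thick, flat underside, straight rim 1 to 5.5 mm up (grip there); on its low dome a blue pad, 30 mm across, flat top 11.5 mm above the underside, between two black ink marks. Origin: centre of the underside; x along the line through both marks, z up. Starts lying on the worktop at any yaw.
- lens_yellow: Pale, nearly white round lens blank, 65 mm across, 10 mm thick, flat underside, straight rim 1 to 5.5 mm up (grip there); on its low dome a yellow pad, 30 mm across, flat top 11.5 mm above the underside, between two black ink marks. Origin: centre of the underside; x along the line through both marks, z up. Already sits, loose, in the yellow cup, underside 37 mm above the worktop.
- block_red: Red lens block, 19 mm tall: round foot 24 mm across (straight side 1 to 5 mm up: grip low), tapering to 15 mm, a raised bar with a black line across the top. Origin: centre of the underside; y along the bar, z up. Starts upright on the worktop, at any yaw.
- block_blue: Blue lens block, 19 mm tall: round foot 24 mm across (straight side 1 to 5 mm up: grip low), tapering to 15 mm, a raised bar with a black line across the top. Origin: centre of the underside; y along the bar, z up. Starts upright on the worktop, at any yaw.
- block_yellow: Yellow lens block, 19 mm tall: round foot 24 mm across (straight side 1 to 5 mm up: grip low), tapering to 15 mm, a raised bar with a black line across the top. Origin: centre of the underside; y along the bar, z up. Starts upright on the worktop, at any yaw.
- cup_red: Red cup on the black turntable: flange 71 mm across, on it a round rubber-rimmed seat 49 mm across, empty at the start. Origin: under its centre on the turntable's top face, 25 mm above the worktop; the lens rests 12 mm above the origin. x points outwards from the hub, 55 mm away, along the white line through the cup; z up.
- cup_blue: Blue cup on the black turntable: flange 71 mm across, on it a round rubber-rimmed seat 49 mm across, empty at the start. Origin: under its centre on the turntable's top face, 25 mm above the worktop; the lens rests 12 mm above the origin. x points outwards from the hub, 55 mm away, along the white line through the cup; z up.
- platter (a joint): Turn of the black turntable disc (186 mm across, top 25 mm up, hub screw 9 mm high) about its upright axis, rad, counter-clockwise from above, 0 at the start, wherever that is. It turns freely: a sideways push of 0.15 N on a cup moves it. Red, blue and yellow cups stand 120 degrees apart, 95 mm centre to centre; the grey foot is fixed.
- pad_roll: Red roll of adhesive pads, 62 mm across and 46 mm tall, standing loose beside the work; a bystander. Origin: centre of its underside.

How it is judged:
By the outcome, as a careful person would: the job done as asked, in the order asked, and still so for the second after the job is handed in, with the robot touching nothing.
It also fails if it takes over 96 s, if anything falls off the work surface, if the arm or the gripper's body presses on something with over 40 N, if the wrist force passes 120 N, or if a joint passes its speed limit or range.

ROBOT

A 6-joint arm with a two-finger parallel gripper is mounted at the origin on a cart in front of the work surface, level with it; the furniture and walls round the work are solid. World frame = base frame: x ahead of the robot, y to its left, z up, the work surface at z = 0. Lengths are in m, angles in rad, forces in N, time in s.
With the tool pointing down it reaches from about 0.275 to 0.975 m from the base axis. Payload 8.4 kg.
Tool frame: the origin (TCP) lies between the finger pads; the fingertips stand 11 mm ahead of it and the grasp point (between the pads) lies 8 mm behind it; z points along the fingers, y is the line along which they close (so a half turn about z gives the same grasp; the last joint's range is limited). The gripper opens to 92 mm and grips with 3 to 60 N. Pads are 20 mm wide; open, the fingers measure 128 mm over their backs; the gripper's body (75 mm by 189 mm) begins 69 mm behind the grasp point.
Start: joints at [-1.196, 0.353, 1.633, -0, 1.155, -0.002], TCP at [0.23, -0.581, 0.226] pointing down, gripper open.
Joint ranges: [-2.63, 2.63], [-0.92, 2.1], [0.06, 2.66], [-1.3, 4.44], [0, 2.69], [-3.02, 3.02]. Speed limits (rad/s): [2.22, 2.22, 2.79, 3.14, 3.14, 3.14].

INTERFACE

Orientations are given as a 3x3 rotation matrix whose columns are the frame's x, y, z axes.
In Python, from bench import manip gives the robot as it stands.
- The arm moves only by the tool apply_moves, never from a script. Its argument "motion" is a list of rows, each a list of 3 entries, a list of its own where there are three numbers: the turn, a rotation vector about the world's x, y, z in rad, then the shift along the world's x, y, z in mm, then the finger opening in mm, from 0 to 91.9. In form: [[[rx, ry, rz], [x, y, z], claw], ...]. A call has 1 to 10 rows; each row shifts and turns the commanded pose from where the row before left it; what a row does not reach is not made up. A row lasts 1/8 s, in which the tool goes at most 62.5 mm and 10.7 degrees, less where a joint would pass 70% of its speed; a pose out of reach is approached as far as the arm can. A call is refused whole if a number of a shift passes 62.5 or a number of a turn 0.188, either way. A call with a gripper value outside its range is refused whole. The fingers move at their own pace and stop on an object; "grip_force" is the grip in N (left out, the last holds). Time passes only in rows, so rows that do not move let the fingers close. It gives the time, the measured TCP pose, the force, the opening and the grip force at its end, in the units of the state.
- manip.sense(): the state, without advancing time (a new reading comes with each control period).
- manip.get_image(name): name is "scene" or "top" or "wrist"; returns the picture (480x640x3 uint8, blue, green, red); there is no depth.
- manip.get_calibration(name): a dict with "intrinsics" (3x3 intrinsics, pixels), "rvec" (rotation vector, rad) and "tvec" (3), from world to camera coordinates, as OpenCV has them. Camera axes: x right, y down, z forward; pixel columns grow to the right and rows downward; lengths in m; the calibration is good to about 2 mm. A picture is of the moment at which its call begins: read the wrist's pose just before it. get_calibration takes no time and is no camera call; for the wrist camera it gives the pose at the moment of the call.
- manip.close_job(): hands the job in; it is judged then, once.
The state is a dict: "clock": time; "q": joint angles; "joint_velocities": joint speeds; "joint_torque": joint torques, N m; "ee_pos": TCP position; "ee_rot": TCP orientation; "ft_force": force on the tool from outside, world axes, zero at the start; "ft_torque": the same for the moment, N m; "opening": finger opening in m; "grasp_force": force on a finger pad.
Only numpy, scipy, OpenCV 4.12 (cv2) and the standard library are available. Lean on these libraries where they do the work, as an engineer would, in place of code of your own. Each camera call takes 0.05 s, during which the arm holds its last target. There are 200 camera calls.

## Working session

There is one attempt and no reset: what is moved stays moved. The work goes in short steps, Python scripts to look and compute and a tool call to move; the robot and the scene stay as the last step left them, time stands still between calls to the robot, and variables do not carry over. Pictures are saved under pics/ and viewed, at most 14 in all, crops included, and the job is handed in when it is done.

Besides the shell and the picture viewer there is one more tool, called after ">>>" in YAML: its name, and indented under it one key for each argument. apply_moves: Moves the arm, as the interface text tells. Its arguments: {"type":"object","properties":{"motion":{"type":"array","items":{"type":"array"}},"grip_force":{"type":"number"}},"required":["motion"]}

```bash
mkdir -p pics; python3 - <<'E'
from bench import manip
import cv2
s=manip.sense();print(s['clock'],s['ee_pos'],s['ee_rot'],s['opening'])
for n in('top','scene','wrist'):
    c=manip.get_calibration(n);print(n,c)
    cv2.imwrite(f'pics/{n}0.png',manip.get_image(n))
E
```

```text
0.0 [ 0.2298035  -0.58070139  0.22487239] [[ 9.29829485e-01  3.67990311e-01 -5.10028436e-04]
 [ 3.67990664e-01 -9.29828614e-01  1.27256185e-03]
 [-5.94860417e-06 -1.37095123e-03 -9.99999060e-01]] 0.09193939514512157
top {'intrinsics': array([[438.75219474,   0.        , 322.3265228 ],
       [  0.        , 438.75219474, 245.79066763],
       [  0.        ,   0.        ,   1.        ]]), 'rvec': array([ 2.16384405, -2.15010395,  0.15391198]), 'tvec': array([-0.33340929,  0.49485002,  0.84255918])}
scene {'intrinsics': array([[549.93075368,   0.        , 317.69424931],
       [  0.        , 549.93075368, 243.30823667],
       [  0.        ,   0.        ,   1.        ]]), 'rvec': array([ 1.24785923, -2.08351563,  1.12443223]), 'tvec': array([-0.04695748,  0.385114  ,  0.41549387])}
wrist {'intrinsics': array([[346.68067891,   0.        , 322.04013833],
       [  0.        , 346.68067891, 238.0297931 ],
       [  0.        ,   0.        ,   1.        ]]), 'rvec': array([-2.4106726 ,  1.63656406,  0.22150907]), 'tvec': array([-0.6228032 , -0.02999509,  0.39175616])}
```

View pics/top0.png

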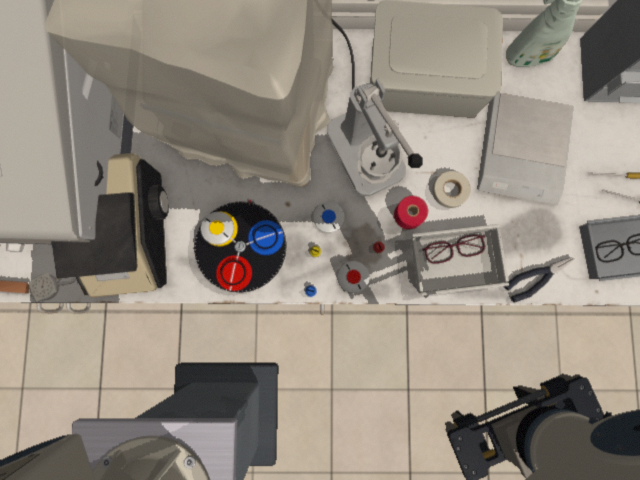

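View pics/scene0.png

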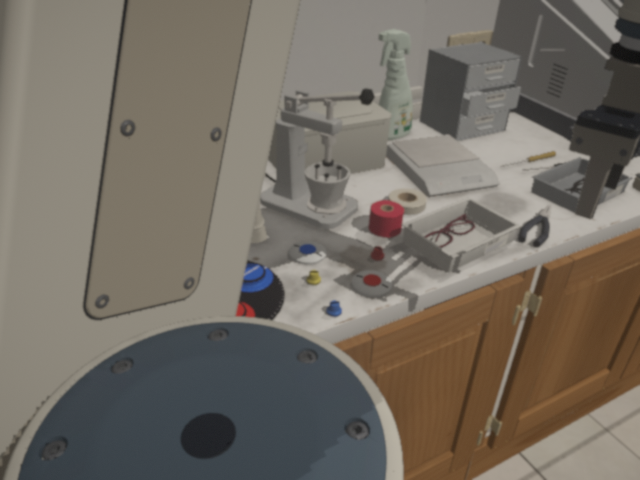

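The top view shows the turntable hub at about (240,246), red cup (234,272), blue cup (266,237) and yellow lens (219,229). The blue lens is at (328,216), red lens (352,275), and the blocks are yellow (315,250), red (378,247) and blue (311,290). The pad roll is at (411,212). In the scene view the arm hides the turntable, and a grey caliper lies near the red lens.

```bash
cat > h.py <<'E'
import numpy as np, cv2
from bench import manip
def P(c,uv,z):
    "pixels -> world at height z (m)"
    uv=np.atleast_2d(np.float64(uv)).reshape(-1,1,2)
    R=cv2.Rodrigues(c['rvec'])[0];t=np.ravel(c['tvec'])
    n=cv2.undistortPoints(uv,c['intrinsics'],None).reshape(-1,2)
    d=np.c_[n,np.ones(len(n))]@R; o=-R.T@t
    return o+d*((z-o[2])/d[:,2])[:,None]
def px(c,X):
    return cv2.projectPoints(np.float64(X).reshape(-1,1,3),c['rvec'],c['tvec'],c['intrinsics'],None)[0].reshape(-1,2)
def st():
    s=manip.sense();R=s['ee_rot']
    print('t',round(s['clock'],2),'tcp',np.round(s['ee_pos']*1e3,1),'yaw',round(np.degrees(np.arctan2(R[1,0],R[0,0])),2),'tilt',np.round(R[:2,2]*57.3,2),'F',np.round(s['ft_force'],2),'T',np.round(s['ft_torque'],3),'open',round(s['opening']*1e3,1),'g',round(float(np.max(s['grasp_force'])),1));return s
E
python3 - <<'E'
from h import *
c=manip.get_calibration('top')
for n,uv,z in [('hub',(240,246),.034),('cupR',(234,272),.037),('cupB',(266,237),.037),('lensY',(218,229),.0485),('lensB',(328,216),.0115),('lensR',(353,275),.0115),('bY',(315,250),.015),('bR',(378,246),.015),('bB',(311,291),.015),('roll',(412,212),.046),('press',(390,165),.1)]:
    print(n,P(c,uv,z)[0].round(3))
s=manip.sense();w=manip.get_calibration('wrist');R=cv2.Rodrigues(w['rvec'])[0];o=-R.T@w['tvec']
print('cam in tool',s['ee_rot'].T@(o-s['ee_pos']),s['ee_rot'].T@R.T)
i=cv2.imread('pics/top0.png')[180:310,180:480]
cv2.imwrite('pics/topc.png',cv2.resize(i,None,fx=2.6,fy=2.6,interpolation=cv2.INTER_CUBIC))
E
```

```text
hub [ 0.495 -0.166  0.034]
cupR [ 0.443 -0.156  0.037]
cupB [ 0.514 -0.218  0.037]
lensY [ 0.527 -0.124  0.048]
lensB [ 0.562 -0.342  0.011]
lensR [ 0.441 -0.393  0.011]
bY [ 0.491 -0.316  0.015]
bR [ 0.5   -0.444  0.015]
bB [ 0.407 -0.308  0.015]
roll [ 0.565 -0.509  0.046]
press [ 0.644 -0.457  0.1  ]
cam in tool [ 0.07491456 -0.00139259 -0.15986998] [[ 9.33937395e-04 -9.64667190e-01 -2.63469809e-01]
 [ 9.99999505e-01  9.90994506e-04 -8.36640558e-05]
 [ 3.41805103e-04 -2.63469600e-01  9.64667639e-01]]
```

View pics/topc.png

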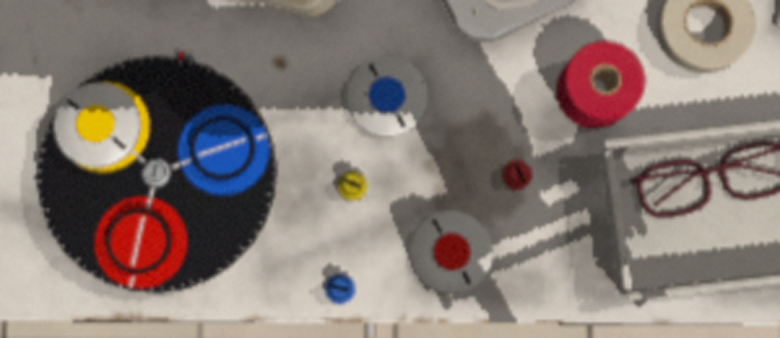

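The crop shows the ink marks on both loose lenses, the white lines through the cups and the bars on the blocks. I'll move to a survey pose for the wrist camera.

>>> apply_moves:
  motion:
    - [[0,0,-0.047],[25,37.5,0],91.9]
    - [[0,0,-0.047],[25,37.5,0],91.9]
    - [[0,0,-0.047],[25,37.5,0],91.9]
    - [[0,0,-0.047],[25,37.5,0],91.9]
    - [[0,0,-0.047],[25,37.5,0],91.9]
    - [[0,0,-0.047],[25,37.5,0],91.9]
    - [[0,0,-0.047],[25,37.5,0],91.9]
    - [[0,0,-0.047],[25,37.5,0],91.9]
    - [[0,0,0],[0,0,0],91.9]

```text
clock: 1.27
ee_pos: [0.431, -0.2791, 0.2255]
ee_rot: [[1.0, 0.004, -0.0], [0.004, -1.0, 0.001], [-0.0, -0.001, -1.0]]
ft_force: [-1.2, -0.4, 0.3]
opening: 0.092
grasp_force: 0.0
```

```bash
python3 - <<'E'
from h import *
s=st();cv2.imwrite('pics/w1.png',manip.get_image('wrist'))
import json;c=manip.get_calibration('wrist');np.save('w1c.npy',c,allow_pickle=True)
E
```

```text
t 1.27 tcp [ 431.  -279.1  225.5] yaw 0.22 tilt [-0.    0.03] F [-1.23 -0.44  0.26] T [-0.025  0.019 -0.018] open 92.0 g 0.0
```

View pics/w1.png

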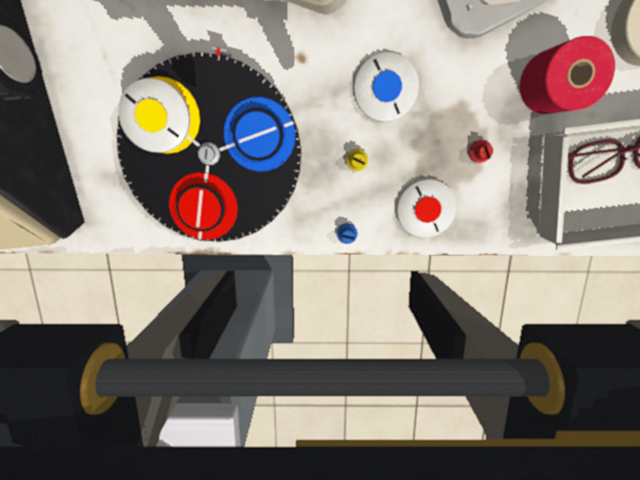

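The wrist view shows the blue lens at (387,86), red lens (427,209), red cup (203,206), blue cup (261,133) and yellow lens (151,115). The blocks are yellow (356,159), red (480,151) and blue (346,232). Next I'll write detectors on rectified metric patches.

```bash
cat >> h.py <<'E'
HUE={'red':[(0,8),(172,180)],'blue':[(100,125)],'yellow':[(20,35)]}
S=.2 # mm/px of rectified patch
def rect(im,c,x,y,z,half):
    "patch, rows along -x, cols along -y, centre (x,y) at height z; mm"
    h=half/1000;w=[[x+h,y+h,z],[x+h,y-h,z],[x-h,y-h,z],[x-h,y+h,z]]
    n=int(2*half/S);H=cv2.getPerspectiveTransform(np.float32(px(c,w)),np.float32([[0,0],[n,0],[n,n],[0,n]]))
    return cv2.warpPerspective(im,H,(n,n),flags=cv2.INTER_LINEAR)
def hue(p,col,smin=110,vmin=60):
    h=cv2.cvtColor(p,cv2.COLOR_BGR2HSV);m=0
    for a,b in HUE[col]: m=m|cv2.inRange(h,(a,smin,vmin),(b,255,255))
    return m
def biggest(m):
    n,l,s,ce=cv2.connectedComponentsWithStats(m);return (l==1+np.argmax(s[1:,4])).astype(np.uint8)
def circ(m):
    ct=max(cv2.findContours(m,cv2.RETR_EXTERNAL,cv2.CHAIN_APPROX_NONE)[0],key=cv2.contourArea)
    hu=cv2.convexHull(ct);mm=np.zeros_like(m);cv2.fillPoly(mm,[hu],1)
    M=cv2.moments(mm,True);return M['m10']/M['m00'],M['m01']/M['m00'],2*np.sqrt(M['m00']/np.pi)*S
def wxy(u,v,x,y,half): return np.array([x-(v*S-half)/1000,y-(u*S-half)/1000])
def axis(m,u,v,r0,r1):
    "angle (deg, mod 180, world) of mask pixels between radii (mm)"
    yy,xx=np.nonzero(m);dx=-(yy-v)*S;dy=-(xx-u)*S;r=np.hypot(dx,dy);k=(r>r0)&(r<r1)
    a=2*np.arctan2(dy[k],dx[k]);w=r[k]
    return np.degrees(np.angle((np.exp(1j*a)).sum()))/2,int(k.sum())
def lens(im,c,col,x,y,z):
    "centre of pad and mark angle; z = underside height"
    for _ in 0,1:
        p=rect(im,c,x,y,z+.0115,40);m=biggest(hue(p,col)*0+((hue(p,col)>0)&disk(400,200,200,20/S if _ else 28/S)).astype(np.uint8))
        u,v,d=circ(m);x,y=wxy(u,v,x,y,40)
    p=rect(im,c,x,y,z+.0095,40);dark=(p.max(2)<90).astype(np.uint8)
    return np.round([x*1e3,y*1e3],1),np.round(d,1),axis(dark,200,200,17,30)
def disk(n,u,v,r):
    yy,xx=np.mgrid[:n,:n];return (xx-u)**2+(yy-v)**2<r*r
def block(im,c,col,x,y,z):
    for _ in 0,1:
        p=rect(im,c,x,y,z+.002,20);m=biggest(hue(p,col,100,40));u,v,d=circ(m);x,y=wxy(u,v,x,y,20)
    return np.round([x*1e3,y*1e3],1),np.round(d,1)
E
python3 - <<'E'
from h import *
im=cv2.imread('pics/w1.png');c=np.load('w1c.npy',allow_pickle=True).item()
for col,uv,z in[('red',(427,209),0),('blue',(387,86),0),('yellow',(151,115),.037)]:
    x,y=P(c,uv,z+.0115)[0][:2];print('lens',col,lens(im,c,col,x,y,z))
tiles=[]
for col,uv in[('red',(480,151)),('blue',(346,232)),('yellow',(357,158))]:
    x,y=P(c,uv,.015)[0][:2];print('block',col,x*1e3,y*1e3)
    tiles.append(cv2.resize(rect(im,c,x,y,.019,20),(260,260)))
for col,uv in[('red',(203,206)),('blue',(261,133))]:
    x,y=P(c,uv,.037)[0][:2];p=rect(im,c,x,y,.037,40)
    print('cup seat',col,x*1e3,y*1e3);tiles.append(cv2.resize(p,(260,260)))
x,y=P(c,(207,153),.03)[0][:2];print('hub',x,y)
tiles.append(np.zeros((260,260,3),np.uint8))
cv2.imwrite('pics/t1.png',np.vstack([np.hstack(tiles[:3]),np.hstack(tiles[3:])]))
E
```

```text
lens red (array([ 435.6, -394. ]), np.float64(29.0), (np.float64(29.235986287739948), 405))
lens blue (array([ 560. , -342.7]), np.float64(28.9), (np.float64(28.46081666298279), 712))
lens yellow (array([ 528.7, -120.7]), np.float64(29.7), (np.float64(50.55669833212643), 856))
block red 497.6274882754735 -441.99394662683136
block blue 410.3540142730779 -305.1797368728122
block yellow 489.9330901502774 -314.797284905084
cup seat red 442.4905837864883 -157.67165544915613
cup seat blue 513.8051580093066 -219.56240601744366
hub 0.49465465446108486 -0.1638062891184215
```

View pics/t1.png

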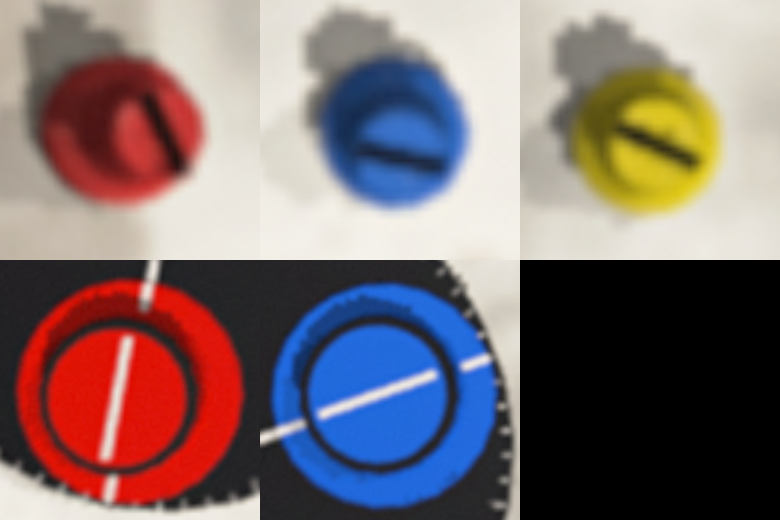

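>>> apply_moves:
  motion:
    - [[0,0,0.085],[0.8,-19.2,-25],80]
    - [[0,0,0.085],[0.8,-19.2,-25],80]
    - [[0,0,0.085],[0.8,-19.2,-25],80]
    - [[0,0,0.085],[0.8,-19.2,-25],80]
    - [[0,0,0.085],[0.8,-19.2,-25],80]
    - [[0,0,0.083],[0.6,-19,-25],80]
    - [[0,0,0],[0,0,0],80]

```text
clock: 2.2
ee_pos: [0.4326, -0.3972, 0.0737]
ee_rot: [[0.874, 0.485, -0.003], [0.485, -0.874, 0.002], [-0.001, -0.003, -1.0]]
ft_force: [0.1, 0.3, 0.2]
opening: 0.0797
grasp_force: 0.0
```

```bash
python3 - <<'E'
from h import *
s=st();im=manip.get_image('wrist');cv2.imwrite('pics/w2.png',im)
c=manip.get_calibration('wrist')
print(lens(im,c,'red',.4356,-.394,0))
print(px(c,[s['ee_pos']+[0,0,-.0635]]))
E
```

```text
t 2.2 tcp [ 432.6 -397.2   73.7] yaw 29.03 tilt [-0.15  0.12] F [0.08 0.27 0.18] T [-0.016 -0.053 -0.033] open 79.7 g 0.0
(array([ 436.5, -392.6]), np.float64(29.4), (np.float64(29.324739736721224), 895))
[[324.26467527 258.4257973 ]]
```

View pics/w2.png

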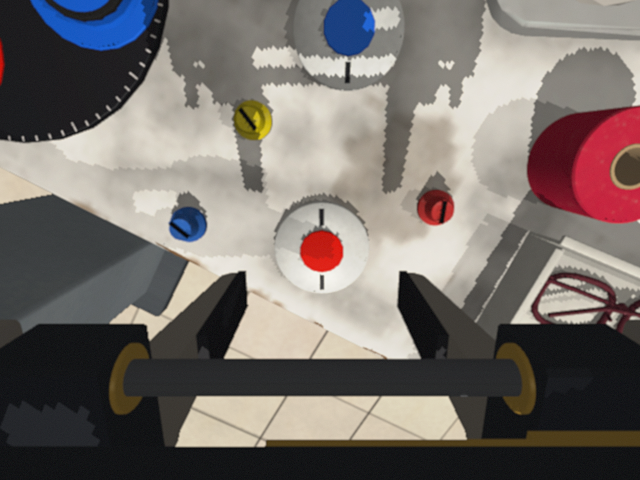

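The red lens sits at (321,250), almost under the tool axis. I'll descend and grip it.

>>> apply_moves:
  motion:
    - [[0,0,0],[1.9,2.3,-15],80]
    - [[0,0,0],[2,2.3,-15],80]
    - [[0,0,0],[0,0,-15],80]
    - [[0,0,0.004],[0,0,-10],80]
    - [[0,0,0],[0,0,-5],80]
    - [[0,0,0],[0,0,0],80]
  grip_force: 8

```text
clock: 3.0
ee_pos: [0.4384, -0.3915, 0.0153]
ee_rot: [[0.871, 0.491, -0.0], [0.491, -0.871, 0.0], [-0.0, -0.0, -1.0]]
ft_force: [0.2, -0.4, -0.0]
opening: 0.08
grasp_force: 0.0
```

```bash
python3 - <<'E'
from h import *
s=st();im=manip.get_image('wrist')
c=manip.get_calibration('wrist');print(lens(im,c,'red',.4365,-.3926,0))
E
```

```text
t 3.0 tcp [ 438.4 -391.5   15.3] yaw 29.38 tilt [-0.02  0.02] F [ 0.2  -0.43 -0.  ] T [ 0.002 -0.024 -0.01 ] open 80.0 g 0.0
(array([ 436.3, -393.1]), np.float64(29.5), (np.float64(29.443418713133664), 1064))
```

>>> apply_moves:
  motion:
    - [[0,0,0],[-2.1,-1.6,-3],80]
    - [[0,0,0],[0,0,0],64]
    - [[0,0,0],[0,0,0],60]
    - [[0,0,0],[0,0,0],60]
    - [[0,0,0],[0,0,0],60]
    - [[0,0,0],[0,0,0],60]

```text
clock: 3.8
ee_pos: [0.4364, -0.3932, 0.0127]
ee_rot: [[0.871, 0.491, 0.0], [0.491, -0.871, -0.0], [0.0, 0.0, -1.0]]
ft_force: [-0.2, -0.1, 2.3]
opening: 0.0627
grasp_force: 8.0
```

```bash
python3 - <<'E'
from h import *
s=st();im=manip.get_image('wrist')
c=manip.get_calibration('wrist');print(lens(im,c,'red',.4365,-.3926,0))
E
```

```text
t 3.8 tcp [ 436.4 -393.2   12.7] yaw 29.38 tilt [ 0.01 -0.01] F [-0.2  -0.14  2.25] T [-0.043  0.087  0.084] open 62.7 g 8.0
(array([ 435.9, -391.8]), np.float64(29.4), (np.float64(29.245471633807213), 1086))
```

>>> apply_moves:
  motion:
    - [[0,0,0],[0,0,5],60]
    - [[0,0,0],[0,0,15],60]
    - [[0,0,0],[0,0,20],60]
    - [[0,0,0],[0,0,0],60]

```text
clock: 4.35
ee_pos: [0.4375, -0.3941, 0.0546]
ee_rot: [[0.871, 0.491, 0.003], [0.491, -0.871, -0.002], [0.001, 0.003, -1.0]]
ft_force: [0.7, -0.3, -0.4]
opening: 0.0627
grasp_force: 8.0
```

```bash
python3 - <<'E'
from h import *
s=st();im=manip.get_image('wrist')
c=manip.get_calibration('wrist')
for z in(.038,.04): print(lens(im,c,'red',.4365,-.3926,z))
cv2.imwrite('pics/w3.png',im[160:340,180:460].repeat(2,0).repeat(2,1))
E
```

```text
t 4.35 tcp [ 437.5 -394.1   54.6] yaw 29.38 tilt [ 0.15 -0.14] F [ 0.74 -0.31 -0.37] T [-0.002 -0.036  0.051] open 62.7 g 8.0
(array([ 435.2, -392.9]), np.float64(30.0), (np.float64(29.229685365175598), 1165))
(array([ 436. , -392.4]), np.float64(29.6), (np.float64(29.239729113638983), 1131))
```

View pics/w3.png

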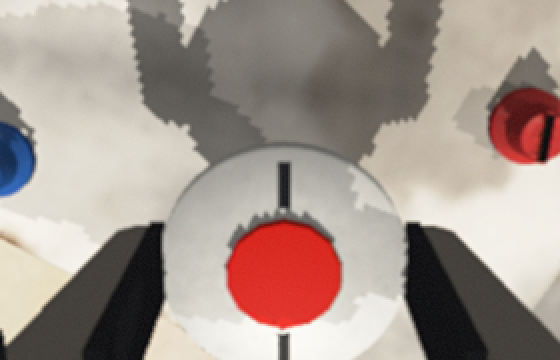

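The lens is held level, pad at about (322,296) in the full image. I'll carry it to a stop beside the red cup and measure from there.

>>> apply_moves:
  motion:
    - [[0,0,-0.04],[0,10,15],60]
    - [[0,0,-0.09],[0.5,24,15],60]
    - [[0,0,-0.11],[0.5,24,0],60]
    - [[0,0,-0.11],[0.5,24,0],60]
    - [[0,0,-0.11],[0.5,24,0],60]
    - [[0,0,-0.11],[0.5,24,0],60]
    - [[0,0,-0.088],[0,24,0],60]
    - [[0,0,0],[0,0,0],60]
    - [[0,0,0],[0,0,0],60]

```text
clock: 5.52
ee_pos: [0.439, -0.2396, 0.0824]
ee_rot: [[0.99, -0.143, 0.0], [-0.143, -0.99, -0.0], [0.0, 0.0, -1.0]]
ft_force: [-0.7, 0.7, -0.7]
opening: 0.0624
grasp_force: 8.0
```

```bash
python3 - <<'E'
from h import *
s=st();im=manip.get_image('wrist');c=manip.get_calibration('wrist')
cv2.imwrite('pics/w4.png',im);np.save('w4c.npy',c,allow_pickle=True)
print('held',lens(im,c,'red',s['ee_pos'][0],s['ee_pos'][1],s['ee_pos'][2]-.0127))
print('Y',lens(im,c,'yellow',.5287,-.1207,.037))
# cups: flange disc colours + white line; seat ring found by dark ring around
for col,x,y in(('red',.4403,-.1559),('blue',.515,-.2149)):
    p=rect(im,c,x,y,.037,40)
    cv2.imwrite(f'pics/cup_{col}.png',p)
a=np.hstack([cv2.imread(f'pics/cup_{k}.png') for k in('red','blue')]);cv2.imwrite('pics/cups.png',a)
E
```

```text
t 5.53 tcp [ 439.  -239.6   82.4] yaw -8.21 tilt [ 0.   -0.01] F [-0.72  0.72 -0.66] T [0.046 0.012 0.053] open 62.4 g 8.0
held (array([ 438.3, -237.9]), np.float64(29.4), (np.float64(-8.37150458457821), 1223))
Y (array([ 529.5, -119.8]), np.float64(30.0), (np.float64(50.519196732850475), 1851))
```

View pics/cups.png

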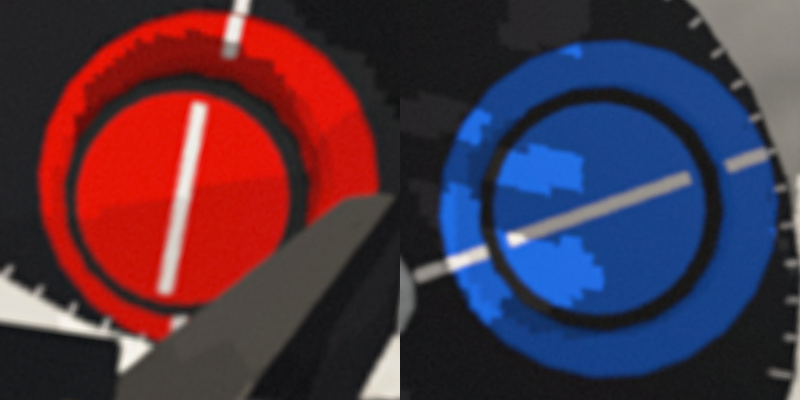

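View pics/w4.png

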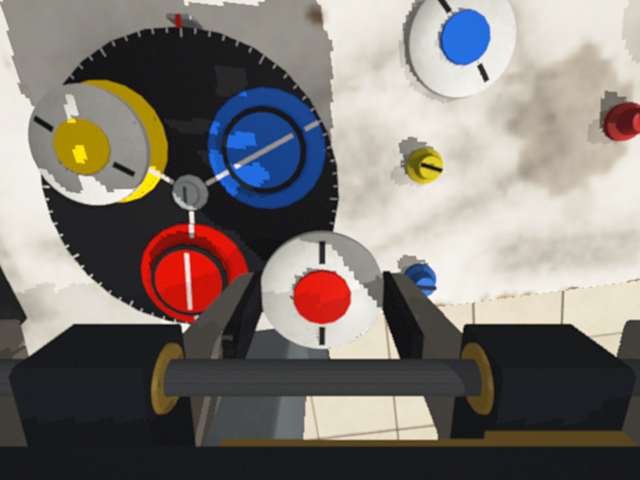

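The wrist view has the held red lens at (322,297), red cup (188,280), blue cup (263,150) and yellow lens (82,147). From the patches, the seat centres are about (440.5,-153.3) and (513.4,-214.8) mm, with the white lines at 170.0° and -70.1°. Next I'll hover over the red cup.

>>> apply_moves:
  motion:
    - [[0,0,-0.014],[1.1,17,0],60]
    - [[0,0,-0.014],[1.1,17,0],60]
    - [[0,0,0],[0,17,0],60]
    - [[0,0,0],[0,17,0],60]
    - [[0,0,0],[0,16.6,-7],60]
    - [[0,0,0],[0,0,-8],60]
    - [[0,0,0],[0,0,-8],60]
    - [[0,0,0],[0,0,0],60]
    - [[0,0,0],[0,0,0],60]
    - [[0,0,0],[0,0,0],60]

```text
clock: 6.82
ee_pos: [0.4412, -0.1549, 0.0597]
ee_rot: [[0.985, -0.173, 0.0], [-0.173, -0.985, -0.0], [0.0, 0.0, -1.0]]
ft_force: [0.1, -0.3, -0.8]
opening: 0.0622
grasp_force: 8.0
```

```bash
python3 - <<'E'
from h import *
s=st();im=manip.get_image('wrist');c=manip.get_calibration('wrist')
cv2.imwrite('pics/w5.png',im);np.save('w5c.npy',c,allow_pickle=True)
z=s['ee_pos'][2]-.0127
print('held',lens(im,c,'red',s['ee_pos'][0],s['ee_pos'][1],z))
print('Y',lens(im,c,'yellow',.5287,-.1207,.037))
p=rect(im,c,.5133,-.2145,.037,40);q=rect(im,c,.4405,-.1533,.030,45)
cv2.imwrite('pics/cups2.png',np.hstack([cv2.resize(q,(400,400)),p]))
E
```

```text
t 6.83 tcp [ 441.2 -154.9   59.7] yaw -9.95 tilt [ 0.02 -0.01] F [ 0.07 -0.32 -0.79] T [-0.031  0.015 -0.044] open 62.2 g 8.0
held (array([ 440.6, -152.9]), np.float64(29.4), (np.float64(-10.053448295051082), 1256))
Y (array([ 529.4, -119.2]), np.float64(29.6), (np.float64(50.471422590130864), 1591))
```

View pics/cups2.png

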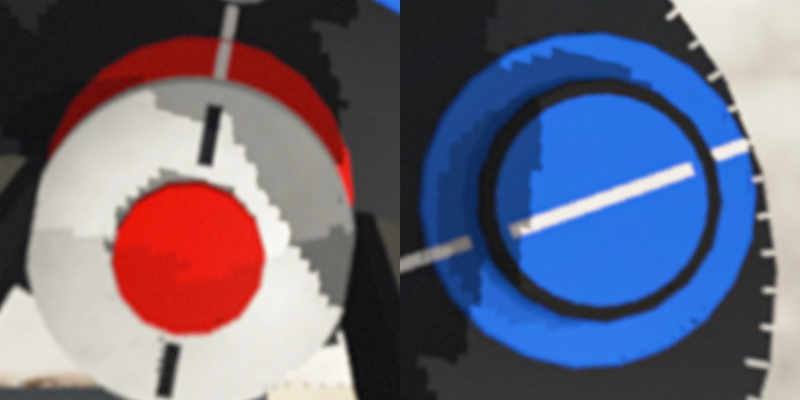

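The left tile shows the held lens's ink marks running along the white line. The blue ring centre is confirmed at (513.2,-214.5). I'll lower the lens gently.

>>> apply_moves:
  motion:
    - [[0,0,0],[-0.1,0,-3],60]
    - [[0,0,0],[0,0,-3],60]
    - [[0,0,0],[0,0,-2.5],60]
    - [[0,0,0],[0,0,0],60]
    - [[0,0,0],[0,0,0],60]

```text
clock: 7.5
ee_pos: [0.441, -0.1545, 0.0511]
ee_rot: [[0.985, -0.172, -0.0], [-0.172, -0.985, 0.0], [-0.0, -0.0, -1.0]]
ft_force: [-0.4, -1.3, -0.2]
opening: 0.0627
grasp_force: 8.0
```

>>> apply_moves:
  motion:
    - [[0,0,0],[0,0,-0.8],60]
    - [[0,0,0],[0,0,0],60]
    - [[0,0,0],[0,0,0],60]

```text
clock: 7.88
ee_pos: [0.441, -0.1546, 0.0503]
ee_rot: [[0.985, -0.172, 0.0], [-0.172, -0.985, -0.0], [0.0, -0.0, -1.0]]
ft_force: [-0.4, -0.2, -0.7]
opening: 0.0625
grasp_force: 8.0
```

>>> apply_moves:
  motion:
    - [[0,0,0],[0,0,-0.6],60]
    - [[0,0,0],[0,0,0],60]
    - [[0,0,0],[0,0,0],60]

```text
clock: 8.25
ee_pos: [0.441, -0.1546, 0.0497]
ee_rot: [[0.985, -0.172, 0.0], [-0.172, -0.985, -0.0], [0.0, 0.0, -1.0]]
ft_force: [0.3, 0.5, 0.2]
opening: 0.0622
grasp_force: 8.0
```

>>> apply_moves:
  motion:
    - [[0,0,0],[0,0,-0.4],60]
    - [[0,0,0],[0,0,0],60]
    - [[0,0,0],[0,0,0],60]

```text
clock: 8.62
ee_pos: [0.4411, -0.1546, 0.0496]
ee_rot: [[0.985, -0.172, 0.0], [-0.172, -0.985, -0.0], [0.0, -0.0, -1.0]]
ft_force: [-1.7, 0.0, 5.0]
opening: 0.0626
grasp_force: 8.1
```

Contact, at 5 N. I'll ease off, open slowly, rise and check.

>>> apply_moves:
  motion:
    - [[0,0,0],[0,0,0.4],60]
    - [[0,0,0],[0,0,0],63]
    - [[0,0,0],[0,0,0],65]
    - [[0,0,0],[0,0,0],68]
    - [[0,0,0],[0,0,0],72]
    - [[0,0,0],[0,0,0],75]
    - [[0,0,0],[0,0,10],76]
    - [[0,0,0],[0,0,15],76]
    - [[0,0,0],[0,0,10],80]
    - [[0,0,0],[0,0,0],80]

```text
clock: 9.88
ee_pos: [0.4418, -0.1549, 0.0859]
ee_rot: [[0.985, -0.172, 0.002], [-0.172, -0.985, -0.001], [0.002, 0.0, -1.0]]
ft_force: [0.6, 0.4, 0.3]
opening: 0.08
grasp_force: 0.0
```

```bash
python3 - <<'E'
from h import *
s=st();im=manip.get_image('wrist');c=manip.get_calibration('wrist')
cv2.imwrite('pics/w6.png',im);np.save('w6c.npy',c,allow_pickle=True)
print('red',lens(im,c,'red',.4404,-.153,.037))
print('Y',lens(im,c,'yellow',.5287,-.1207,.037))
print('B',lens(im,c,'blue',.560,-.3427,0))
cv2.imwrite('pics/c6.png',rect(im,c,.494,-.1628,.037,75))
E
```

```text
t 9.88 tcp [ 441.8 -154.9   85.9] yaw -9.92 tilt [ 0.13 -0.05] F [0.64 0.36 0.34] T [ 0.068  0.037 -0.008] open 80.0 g 0.0
red (array([ 440.1, -152.4]), np.float64(29.3), (np.float64(-10.00113585064753), 1020))
Y (array([ 528.9, -119.3]), np.float64(29.6), (np.float64(50.565978775867926), 1532))
B (array([ 557.6, -339.9]), np.float64(26.4), (np.float64(-7.8336928756666975), 19015))
```

View pics/c6.png

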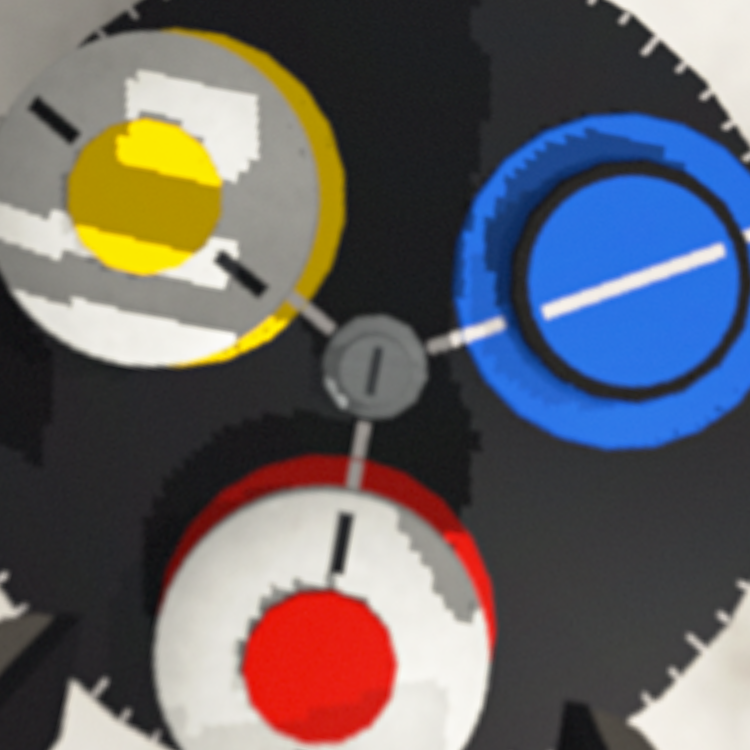

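Red is seated, with its marks on the white line, and the platter has not turned. Next is the blue lens.

>>> apply_moves:
  motion:
    - [[0,0,0],[14.7,-23.5,0],80]
    - [[0,0,0],[14.7,-23.5,0],80]
    - [[0,0,0],[14.7,-23.5,0],80]
    - [[0,0,0],[14.7,-23.5,0],80]
    - [[0,0,0],[14.7,-23.5,0],80]
    - [[0,0,0],[14.7,-23.5,0],80]
    - [[0,0,0],[14.7,-23.5,-5],80]
    - [[0,0,0],[14.7,-23.5,-10],80]
    - [[0,0,0],[0,0,0],80]
    - [[0,0,0],[0,0,0],80]

```text
clock: 11.18
ee_pos: [0.5577, -0.3417, 0.0692]
ee_rot: [[0.985, -0.172, -0.001], [-0.172, -0.985, 0.001], [-0.002, -0.001, -1.0]]
ft_force: [0.3, 0.5, 0.2]
opening: 0.0802
grasp_force: 0.0
```

```bash
python3 - <<'E'
from h import *
s=st();im=manip.get_image('wrist');c=manip.get_calibration('wrist')
print('B',lens(im,c,'blue',.560,-.3427,0))
cv2.imwrite('pics/w7.png',im);np.save('w7c.npy',c,allow_pickle=True)
w=np.load('w1c.npy',allow_pickle=True).item();print(P(w,[(300,0),(480,36)],0).round(3));t=manip.get_calibration('top');print(P(t,[(190,183),(300,185)],0).round(3))
E
```

```text
t 11.18 tcp [ 557.7 -341.7   69.2] yaw -9.93 tilt [-0.08  0.06] F [0.31 0.5  0.19] T [ 0.025 -0.018  0.033] open 80.2 g 0.0
B (array([ 560.8, -341.5]), np.float64(29.2), (np.float64(28.323824897647732), 1091))
[[ 0.638 -0.256  0.   ]
 [ 0.608 -0.435  0.   ]]
[[ 0.633 -0.05   0.   ]
 [ 0.631 -0.283  0.   ]]
```

>>> apply_moves:
  motion:
    - [[0,0,0],[2,0.1,-15],80]
    - [[0,0,0],[1.1,0.1,-15],80]
    - [[0,0,0],[0,0,-12],80]
    - [[0,0,0],[0,0,-8],80]
    - [[0,0,0],[0,0,-5],80]
    - [[0,0,0],[0,0,0],80]
    - [[0,0,0],[0,0,0],80]

```text
clock: 12.1
ee_pos: [0.5619, -0.3426, 0.015]
ee_rot: [[0.985, -0.172, 0.0], [-0.172, -0.985, -0.0], [0.001, 0.0, -1.0]]
ft_force: [-1.0, 0.3, 0.4]
opening: 0.0799
grasp_force: 0.0
```

```bash
python3 - <<'E'
from h import *
s=st();im=manip.get_image('wrist');c=manip.get_calibration('wrist')
print('B',lens(im,c,'blue',.560,-.3427,0))
E
```

```text
t 12.1 tcp [ 561.9 -342.6   15. ] yaw -9.92 tilt [ 0.03 -0.02] F [-0.95  0.3   0.37] T [ 0.044 -0.001 -0.034] open 79.9 g 0.0
B (array([ 560.8, -341.7]), np.float64(29.3), (np.float64(28.381303635199718), 1358))
```

>>> apply_moves:
  motion:
    - [[0,0,0],[-1.4,-0.7,-2.3],80]
    - [[0,0,0],[0,0,0],66]
    - [[0,0,0],[0,0,0],60]
    - [[0,0,0],[0,0,0],60]
    - [[0,0,0],[0,0,0],60]
    - [[0,0,0],[0,0,5],60]
    - [[0,0,0],[0,0,15],60]
    - [[0,0,0],[0,0,20],60]
    - [[0,0,0],[0,0,25],60]
    - [[0,0,0],[0,0,0],60]

```text
clock: 13.4
ee_pos: [0.562, -0.3441, 0.0807]
ee_rot: [[0.985, -0.172, 0.004], [-0.172, -0.985, -0.003], [0.005, 0.002, -1.0]]
ft_force: [-0.3, -0.1, -0.0]
opening: 0.063
grasp_force: 8.0
```

```bash
python3 - <<'E'
from h import *
s=st();im=manip.get_image('wrist');c=manip.get_calibration('wrist')
print('B',lens(im,c,'blue',*s['ee_pos'][:2],s['ee_pos'][2]-.0127))
E
```

```text
t 13.4 tcp [ 562.  -344.1   80.7] yaw -9.92 tilt [ 0.26 -0.16] F [-0.34 -0.08 -0.01] T [0.058 0.046 0.017] open 63.0 g 8.0
B (array([ 562.4, -342. ]), np.float64(29.1), (np.float64(28.427205466015337), 1279))
```

>>> apply_moves:
  motion:
    - [[0,0,0.142],[-7.8,4.4,0],60]
    - [[0,0,0.142],[-7.8,4.4,0],60]
    - [[0,0,0.142],[-7.8,4.4,0],60]
    - [[0,0,0.142],[-7.8,4.4,0],60]
    - [[0,0,0.142],[-7.8,4.4,0],60]
    - [[0,0,0.142],[-7.8,4.4,0],60]
    - [[0,0,0.142],[-7.8,4.4,0],60]
    - [[0,0,0.142],[-7.8,4.4,0],60]
    - [[0,0,0.142],[-7.8,4.4,0],60]
    - [[0,0,0.142],[-7.8,4.4,0],60]

```text
clock: 14.7
ee_pos: [0.4814, -0.2985, 0.0766]
ee_rot: [[0.314, 0.949, -0.001], [0.949, -0.314, 0.001], [0.0, -0.001, -1.0]]
ft_force: [-0.3, 0.1, -1.1]
opening: 0.0628
grasp_force: 8.0
```

>>> apply_moves:
  motion:
    - [[0,0,0],[0,0,0],60]
    - [[0,0,0],[0,0,0],60]

```text
clock: 14.95
ee_pos: [0.4825, -0.2992, 0.0772]
ee_rot: [[0.321, 0.947, -0.0], [0.947, -0.321, 0.0], [0.0, -0.0, -1.0]]
ft_force: [0.1, -1.4, -1.0]
opening: 0.0625
grasp_force: 8.0
```

```bash
cat >> h.py <<'E'
def ring(im,c,x,y,col,z=.037):
    "seat centre: inner coloured disc within black ring (hull of colour blob inside 24 mm) and white line angle"
    for _ in range(3):
        p=rect(im,c,x,y,z,40);n=400
        dark=(p.max(2)<75)&disk(n,200,200,28/S)
        # fit ellipse to dark ring points: radial search for dark annulus
        pts=[]
        for a in np.radians(np.arange(0,360,3)):
            r=np.arange(17/S,28/S);u=(200+r*np.cos(a)).astype(int);v=(200+r*np.sin(a)).astype(int)
            k=np.nonzero(dark[v,u])[0]
            if len(k): pts.append([u[k[0]],v[k[0]]])
        pts=np.float32(pts);(u,v),ax,_a=cv2.fitEllipse(pts);x,y=wxy(u,v,x,y,40)
    p=rect(im,c,x,y,z,40);h=cv2.cvtColor(p,cv2.COLOR_BGR2HSV)
    w=(h[...,1]<90)&(h[...,2]>110)&disk(400,200,200,19/S)
    yy,xx=np.nonzero(w);vx,vy,_,_=cv2.fitLine(np.float32(np.c_[xx,yy]),cv2.DIST_HUBER,0,.01,.01).ravel()
    return np.round([x*1e3,y*1e3],1),np.round(np.array(ax)*S,1),np.degrees(np.arctan2(-vx,-vy)),len(xx),len(pts)
E
python3 - <<'E'
from h import *
s=st();im=manip.get_image('wrist');c=manip.get_calibration('wrist')
print('held',lens(im,c,'blue',*s['ee_pos'][:2],s['ee_pos'][2]-.0127))
cv2.imwrite('pics/w8.png',im);np.save('w8c.npy',c,allow_pickle=True)
print(ring(im,c,.5132,-.2145,'blue'))
print('red',lens(im,c,'red',.4404,-.153,.037))
print('Y',lens(im,c,'yellow',.5287,-.1207,.037))
E
```

```text
t 14.95 tcp [ 482.5 -299.2   77.2] yaw 71.26 tilt [-0.  0.] F [ 0.14 -1.41 -1.02] T [ 0.02  -0.062 -0.018] open 62.5 g 8.0
held (array([ 482.8, -297.1]), np.float64(29.3), (np.float64(-70.30767297904688), 1502))
(array([ 513.4, -214.5]), array([42.4, 42.5]), np.float32(-70.62047), 2534, 120)
red (array([ 440.3, -152.7]), np.float64(29.6), (np.float64(69.01388924067162), 12667))Traceback (most recent call last):
  File "<stdin>", line 7, in <module>
  File "h.py", line 41, in lens
    p=rect(im,c,x,y,z+.0115,40);m=biggest(hue(p,col)*0+((hue(p,col)>0)&disk(400,200,200,20/S if _ else 28/S)).astype(np.uint8))
                                  ~~~~~~~^^^^^^^^^^^^^^^^^^^^^^^^^^^^^^^^^^^^^^^^^^^^^^^^^^^^^^^^^^^^^^^^^^^^^^^^^^^^^^^^^^^^^^
  File "h.py", line 27, in biggest
    n,l,s,ce=cv2.connectedComponentsWithStats(m);return (l==1+np.argmax(s[1:,4])).astype(np.uint8)
                                                              ~~~~~~~~~^^^^^^^^^
    return _wrapfunc(a, 'argmax', axis=axis, out=out, **kwds)
    return bound(*args, **kwds)
ValueError: attempt to get argmax of an empty sequence
```

>>> apply_moves:
  motion:
    - [[0,0,0],[6.1,16.5,0],60]
    - [[0,0,0],[6.1,16.5,0],60]
    - [[0,0,0],[6.1,16.5,0],60]
    - [[0,0,0],[6.1,16.5,0],60]
    - [[0,0,0],[6.1,16.6,0],60]
    - [[0,0,0],[0,0,-8],60]
    - [[0,0,0],[0,0,-10],60]
    - [[0,0,0],[0,0,0],60]
    - [[0,0,0],[0,0,0],60]
    - [[0,0,0],[0,0,0],60]

```text
clock: 16.25
ee_pos: [0.5128, -0.2168, 0.0595]
ee_rot: [[0.319, 0.948, 0.0], [0.948, -0.319, -0.0], [-0.0, 0.0, -1.0]]
ft_force: [-0.1, -0.1, 0.4]
opening: 0.0631
grasp_force: 8.0
```

```bash
python3 - <<'E'
from h import *
s=st();im=manip.get_image('wrist');c=manip.get_calibration('wrist')
print('held',lens(im,c,'blue',*s['ee_pos'][:2],s['ee_pos'][2]-.0127))
cv2.imwrite('pics/w9.png',im);np.save('w9c.npy',c,allow_pickle=True)
try:
 print('Y',lens(im,c,'yellow',.5287,-.1207,.037))
 print('red',lens(im,c,'red',.4404,-.153,.037))
except Exception as e: print(e)
E
```

```text
t 16.25 tcp [ 512.8 -216.8   59.5] yaw 71.41 tilt [ 0.02 -0.01] F [-0.13 -0.15  0.4 ] T [-0.064 -0.04  -0.016] open 63.1 g 8.0
held (array([ 513.1, -214.7]), np.float64(29.3), (np.float64(-70.17244480950787), 1512))
Y (array([ 529.6, -119.3]), np.float64(29.5), (np.float64(50.6706825835572), 1721))
red (array([ 440.5, -152.4]), np.float64(29.5), (np.float64(-10.04669368989787), 1284))
```

>>> apply_moves:
  motion:
    - [[0,0,-0.002],[0.2,0.2,-3],60]
    - [[0,0,0],[0,0,-3],60]
    - [[0,0,0],[0,0,-3],60]
    - [[0,0,0],[0,0,-0.6],60]
    - [[0,0,0],[0,0,0],60]
    - [[0,0,0],[0,0,0],60]

```text
clock: 17.05
ee_pos: [0.513, -0.2163, 0.0499]
ee_rot: [[0.32, 0.947, 0.0], [0.947, -0.32, -0.0], [-0.0, 0.0, -1.0]]
ft_force: [0.5, 0.5, -0.1]
opening: 0.063
grasp_force: 8.0
```

>>> apply_moves:
  motion:
    - [[0,0,0],[0,0,-0.4],60]
    - [[0,0,0],[0,0,0],60]
    - [[0,0,0],[0,0,0],60]

```text
clock: 17.42
ee_pos: [0.513, -0.2162, 0.0494]
ee_rot: [[0.32, 0.947, -0.0], [0.947, -0.32, 0.0], [0.0, -0.0, -1.0]]
ft_force: [0.6, -0.5, -0.4]
opening: 0.063
grasp_force: 8.0
```

>>> apply_moves:
  motion:
    - [[0,0,0],[0,0,-0.4],60]
    - [[0,0,0],[0,0,0],60]
    - [[0,0,0],[0,0,0],60]

```text
clock: 17.8
ee_pos: [0.5131, -0.2163, 0.0493]
ee_rot: [[0.32, 0.947, 0.0], [0.947, -0.32, -0.0], [0.0, 0.0, -1.0]]
ft_force: [-0.0, 2.5, 5.5]
opening: 0.063
grasp_force: 8.1
```

>>> apply_moves:
  motion:
    - [[0,0,0],[0,0,-0.3],60]
    - [[0,0,0],[0,0,0],60]
    - [[0,0,0],[0,0,0],60]

```text
clock: 18.18
ee_pos: [0.5132, -0.2163, 0.0492]
ee_rot: [[0.32, 0.947, 0.0], [0.947, -0.32, -0.0], [0.0, 0.0, -1.0]]
ft_force: [-0.9, 1.1, 7.1]
opening: 0.0629
grasp_force: 8.0
```

Contact. I'll release, rise and check.

>>> apply_moves:
  motion:
    - [[0,0,0],[0,0,0.6],60]
    - [[0,0,0],[0,0,0],63]
    - [[0,0,0],[0,0,0],65]
    - [[0,0,0],[0,0,0],68]
    - [[0,0,0],[0,0,0],72]
    - [[0,0,0],[0,0,0],74]
    - [[0,0,0],[0,0,10],74]
    - [[0,0,0],[0,0,20],74]
    - [[0,0,0],[0,0,20],70]
    - [[0,0,0],[0,0,0],60]

```text
clock: 19.42
ee_pos: [0.5142, -0.2168, 0.1011]
ee_rot: [[0.32, 0.947, 0.003], [0.947, -0.32, -0.001], [-0.0, 0.003, -1.0]]
ft_force: [0.1, 0.1, -0.1]
opening: 0.0618
grasp_force: 0.0
```

```bash
python3 - <<'E'
from h import *
s=st();im=manip.get_image('wrist');c=manip.get_calibration('wrist')
cv2.imwrite('pics/w10.png',im);np.save('w10c.npy',c,allow_pickle=True)
for k,x,y in(('blue',.5132,-.2145),('yellow',.5287,-.1207),('red',.4404,-.153)):
  print(k,lens(im,c,k,x,y,.037))
E
```

```text
t 19.43 tcp [ 514.2 -216.8  101.1] yaw 71.32 tilt [ 0.18 -0.08] F [ 0.11  0.09 -0.1 ] T [-0.063 -0.073 -0.001] open 61.8 g 0.0
blue (array([ 512.6, -213.4]), np.float64(29.0), (np.float64(-70.48170355872455), 1032))
yellow (array([ 528.8, -119.1]), np.float64(29.3), (np.float64(50.22543184705117), 1281))
red (array([ 440.1, -152.1]), np.float64(29.3), (np.float64(-10.01457219253263), 1116))
```

View pics/w10.png

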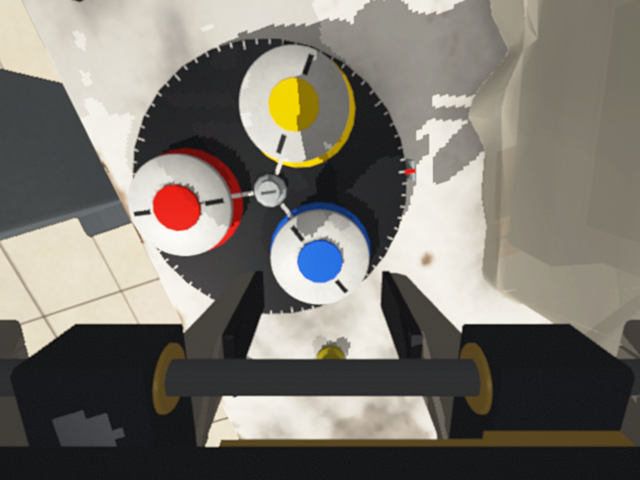

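The view shows red seated at (177,207), blue (320,261) and yellow (294,104), each in line with its white line. The drape's hem is at about column 485. I'll move on to the red block.

>>> apply_moves:
  motion:
    - [[0,0,-0.098],[-1.6,-22.5,-3],60]
    - [[0,0,-0.098],[-1.6,-22.5,-3],55]
    - [[0,0,-0.098],[-1.6,-22.5,-3],50]
    - [[0,0,-0.098],[-1.6,-22.5,-3],45]
    - [[0,0,-0.098],[-1.6,-22.5,-3],45]
    - [[0,0,-0.098],[-1.6,-22.5,-3],45]
    - [[0,0,-0.098],[-1.6,-22.5,-3],45]
    - [[0,0,-0.098],[-1.6,-22.5,-3],45]
    - [[0,0,-0.098],[-1.6,-22.5,-3],45]
    - [[0,0,-0.098],[-1.6,-22.5,-3],45]

```text
clock: 20.72
ee_pos: [0.4963, -0.4415, 0.068]
ee_rot: [[0.966, 0.259, -0.001], [0.259, -0.966, 0.001], [-0.001, -0.001, -1.0]]
ft_force: [0.9, -0.8, 1.2]
opening: 0.0451
grasp_force: 0.0
```

>>> apply_moves:
  motion:
    - [[0,0,0],[0,0,0],45]
    - [[0,0,0],[0,0,0],45]

```text
clock: 20.98
ee_pos: [0.4965, -0.4404, 0.0685]
ee_rot: [[0.965, 0.263, -0.001], [0.263, -0.965, 0.001], [-0.001, -0.001, -1.0]]
ft_force: [1.5, 0.1, 0.6]
opening: 0.0451
grasp_force: 0.0
```

```bash
cat >> h.py <<'E'
def bar(im,c,col,x,y,z):
    "foot centre guess x,y, z = underside; returns foot fit, bar centre, bar angle"
    f=block(im,c,col,x,y,z)
    p=rect(im,c,*f[0]/1e3,z+.019,20);b=biggest(((p.max(2)<70)&disk(200,100,100,13/S)).astype(np.uint8))
    yy,xx=np.nonzero(b);(u,v),(w,h),a=cv2.minAreaRect(np.float32(np.c_[xx,yy]))
    vx,vy,_,_=cv2.fitLine(np.float32(np.c_[xx,yy]),cv2.DIST_L2,0,.01,.01).ravel()
    return f,np.round(wxy(u,v,*f[0]/1e3,20)*1e3,1),np.round(np.degrees(np.arctan2(-vx,-vy)),1),np.round([w*S,h*S],1)
E
python3 - <<'E'
from h import *
s=st();im=manip.get_image('wrist');c=manip.get_calibration('wrist')
cv2.imwrite('pics/w11.png',im);np.save('w11c.npy',c,allow_pickle=True)
print(bar(im,c,'red',.4976,-.442,0))
w=np.load('w10c.npy',allow_pickle=True).item();print(P(w,[(485,250),(470,110),(510,50)],0).round(3))
w=np.load('w1c.npy',allow_pickle=True).item();print(P(w,[(85,230),(30,0)],0).round(3))
for z in(0,.1,.15):print(P(manip.get_calibration('top'),[(165,290),(152,230),(170,200)],z).round(3))
cv2.imwrite('pics/c11.png',cv2.resize(rect(im,c,.4976,-.442,.019,25),None,fx=2,fy=2))
E
```

```text
t 20.98 tcp [ 496.5 -440.4   68.5] yaw 15.26 tilt [-0.06  0.07] F [1.5  0.11 0.58] T [ 0.035 -0.003  0.003] open 45.1 g 0.0
((array([ 497.4, -445.7]), np.float64(24.7)), array([ 497.7, -445.6]), np.float32(-155.4), array([13.1,  1.7]))
[[ 0.633 -0.262  0.   ]
 [ 0.644 -0.156  0.   ]
 [ 0.678 -0.127  0.   ]]
[[ 0.407 -0.007  0.   ]
 [ 0.637  0.006 -0.   ]]
[[ 0.408 -0.01   0.   ]
 [ 0.532  0.024  0.   ]
 [ 0.596 -0.01   0.   ]]
[[ 0.405 -0.044  0.1  ]
 [ 0.515 -0.014  0.1  ]
 [ 0.573 -0.045  0.1  ]]
[[ 0.404 -0.061  0.15 ]
 [ 0.507 -0.033  0.15 ]
 [ 0.561 -0.062  0.15 ]]
```

>>> apply_moves:
  motion:
    - [[0,0,0],[0.7,-3.5,-15],45]
    - [[0,0,0],[0.6,-3.4,-15],45]
    - [[0,0,0],[0,0,-12],45]
    - [[0,0,0],[0,0,-9],45]
    - [[0,0,0],[0,0,-3],45]
    - [[0,0,0],[0,0,0],45]
    - [[0,0,0],[0,0,0],45]
  grip_force: 6

```text
clock: 21.9
ee_pos: [0.4986, -0.4484, 0.0158]
ee_rot: [[0.965, 0.262, 0.001], [0.262, -0.965, -0.001], [0.0, 0.001, -1.0]]
ft_force: [-0.1, 0.5, -0.2]
opening: 0.045
grasp_force: 0.0
```

```bash
python3 - <<'E'
from h import *
s=st();im=manip.get_image('wrist');c=manip.get_calibration('wrist')
print(bar(im,c,'red',.4976,-.4455,0))
E
```

```text
t 21.9 tcp [ 498.6 -448.4   15.8] yaw 15.17 tilt [ 0.04 -0.03] F [-0.12  0.51 -0.19] T [-0.008 -0.027 -0.002] open 45.0 g 0.0
((array([ 496.6, -445.9]), np.float64(25.5)), array([ 497.6, -445.7]), np.float32(-155.3), array([13.5,  2. ]))
```

>>> apply_moves:
  motion:
    - [[0,0,0],[-1.1,0.9,-3.3],45]
    - [[0,0,0],[0,0,0],30]
    - [[0,0,0],[0,0,0],20]
    - [[0,0,0],[0,0,0],20]
    - [[0,0,0],[0,0,0],20]
    - [[0,0,0],[0,0,0],20]
    - [[0,0,0],[0,0,5],20]
    - [[0,0,0],[0,0,15],20]
    - [[0,0,0],[0,0,30],20]
    - [[0,0,0],[0,0,20],20]

```text
clock: 23.2
ee_pos: [0.4978, -0.4478, 0.0843]
ee_rot: [[0.965, 0.262, 0.002], [0.262, -0.965, -0.001], [0.001, 0.002, -1.0]]
ft_force: [0.3, 0.1, 0.1]
opening: 0.0228
grasp_force: 6.0
```

```bash
python3 - <<'E'
from h import *
s=st();im=manip.get_image('wrist');c=manip.get_calibration('wrist')
print(bar(im,c,'red',.4976,-.4455,s['ee_pos'][2]-.0125))
E
```

```text
t 23.2 tcp [ 497.8 -447.8   84.3] yaw 15.17 tilt [ 0.09 -0.08] F [0.34 0.13 0.11] T [ 0.001  0.035 -0.049] open 22.8 g 6.0
((array([ 496.7, -447.6]), np.float64(25.8)), array([ 497.7, -447.2]), np.float32(-155.3), array([13.8,  2.1]))
```

>>> apply_moves:
  motion:
    - [[0,0,-0.0606],[-5.8,29.3,0],20]
    - [[0,0,-0.0606],[-5.8,29.3,0],20]
    - [[0,0,-0.0606],[-5.8,29.3,0],20]
    - [[0,0,-0.0606],[-5.8,29.3,0],20]
    - [[0,0,-0.0606],[-5.8,29.3,0],20]
    - [[0,0,-0.0606],[-5.8,29.3,0],20]
    - [[0,0,-0.0606],[-5.8,29.3,0],20]
    - [[0,0,-0.0606],[-5.8,29.3,0],20]
    - [[0,0,-0.0606],[-5.8,29.3,0],20]
    - [[0,0,-0.0606],[-5.8,29.3,0],20]

```text
clock: 24.5
ee_pos: [0.439, -0.1534, 0.0822]
ee_rot: [[0.942, -0.337, 0.0], [-0.337, -0.942, -0.0], [0.0, -0.0, -1.0]]
ft_force: [-0.6, 0.2, -0.5]
opening: 0.0227
grasp_force: 6.0
```

>>> apply_moves:
  motion:
    - [[0,0,0],[0,0,-8],20]
    - [[0,0,0],[0,0,-6],20]
    - [[0,0,0],[0,0,0],20]
    - [[0,0,0],[0,0,0],20]
    - [[0,0,0],[0,0,0],20]

```text
clock: 25.12
ee_pos: [0.4393, -0.1547, 0.068]
ee_rot: [[0.942, -0.335, 0.0], [-0.335, -0.942, -0.0], [0.0, 0.0, -1.0]]
ft_force: [0.1, 0.0, 0.6]
opening: 0.0227
grasp_force: 6.0
```

```bash
cat >> h.py <<'E'
def lens2(im,c,x,y,z):
    "lens rim (pale disc) centre from its visible mark angle: centre from midpoint of the two ink marks' outer ends"
    out=[]
    p=rect(im,c,x,y,z+.0085,40);d=((p.max(2)<90)&disk(400,200,200,31/S)&~disk(400,200,200,16/S)).astype(np.uint8)
    n,l,s,ce=cv2.connectedComponentsWithStats(d)
    for i in range(1,n):
        if 80<s[i,4]<900: out.append((np.round(wxy(*ce[i],x,y,40)*1e3,1),int(s[i,4])))
    return out
E
python3 - <<'E'
from h import *
s=st();im=manip.get_image('wrist');c=manip.get_calibration('wrist')
cv2.imwrite('pics/w12.png',im);np.save('w12c.npy',c,allow_pickle=True)
print(bar(im,c,'red',*s['ee_pos'][:2],s['ee_pos'][2]-.0125))
print(lens2(im,c,.4402,-.1524,.037))
p=rect(im,c,.4402,-.1524,.0485,40)
q=rect(im,c,.4402,-.1524,s['ee_pos'][2]+.0065,25)
cv2.imwrite('pics/c12.png',np.hstack([p,cv2.resize(q,(400,400))]))
E
```

```text
t 25.12 tcp [ 439.3 -154.7   68. ] yaw -19.58 tilt [ 0.01 -0.01] F [0.09 0.03 0.59] T [ 0.103 -0.069  0.023] open 22.7 g 6.0
((array([ 441.4, -153.4]), np.float64(29.9)), array([ 437.5, -152.7]), np.float32(-6.0), array([ 3.3, 17.9]))
[(array([ 462.8, -156.4]), 850), (array([ 419.1, -147.6]), 835)]
```

View pics/c12.png

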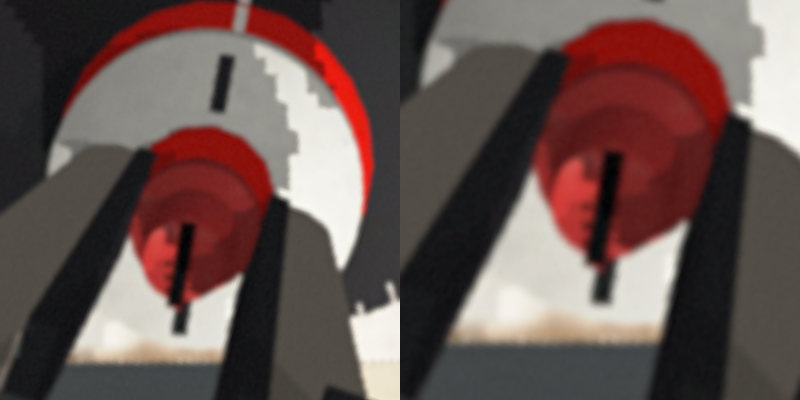

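The patch shows the bar from about (612,152) to (597,262), nearly centred over the lens, with the front ink mark just beyond its end. I'll separate the two numerically.

```bash
cat >> h.py <<'E'
def bar2(im,c,x,y,ztop,r=5.5):
    "bar centre line near (x,y): angle and centre across, ignoring ends"
    p=rect(im,c,x,y,ztop,20);u0=v0=100
    for _ in range(4):
        m=(p.max(2)<60)&disk(200,u0,v0,r/S);yy,xx=np.nonzero(m)
        vx,vy,u1,v1=cv2.fitLine(np.float32(np.c_[xx,yy]),cv2.DIST_L2,0,.01,.01).ravel()
        t=(u0-u1)*vx+(v0-v1)*vy;u0,v0=u1+t*vx,v1+t*vy
    # extent along bar
    prof=[(p[int(round(v0+s*vy)),int(round(u0+s*vx))].max()) for s in np.arange(-60,61)]
    d=np.nonzero(np.array(prof)<60)[0]-60
    return np.round(wxy(u0,v0,x,y,20)*1e3,1),np.round(np.degrees(np.arctan2(-vx,-vy)),1),'extent mm',np.round([d[0]*S,d[-1]*S],1), ''.join('#' if q<60 else '.' for q in prof[::2])
E
python3 - <<'E'
from h import *
im=cv2.imread('pics/w12.png');c=np.load('w12c.npy',allow_pickle=True).item()
print(bar2(im,c,.4393,-.1529,.068+.0065))
# simulate: marks in clean earlier image vs here (front mark only)
p=lens2(im,c,.4402,-.1524,.037);print(p)
E
```

```text
(array([ 439.3, -152.9], dtype=float32), np.float32(-10.8), 'extent mm', array([-6.8,  7. ]), '.............###################################.............')
[(array([ 462.8, -156.4]), 850), (array([ 419.1, -147.6]), 835)]
```

>>> apply_moves:
  motion:
    - [[0,0,0.007],[0.9,0.5,-2],20]
    - [[0,0,0],[0,0,-2.5],20]
    - [[0,0,0],[0,0,-2],20]
    - [[0,0,0],[0,0,0],20]
    - [[0,0,0],[0,0,0],20]

```text
clock: 25.8
ee_pos: [0.4401, -0.1538, 0.0615]
ee_rot: [[0.945, -0.328, -0.0], [-0.328, -0.945, 0.0], [-0.0, -0.0, -1.0]]
ft_force: [0.4, -0.2, -0.7]
opening: 0.0227
grasp_force: 6.0
```

```bash
python3 - <<'E'
from h import *
s=st();im=manip.get_image('wrist');c=manip.get_calibration('wrist')
print(bar2(im,c,.4402,-.1524,s['ee_pos'][2]+.0065))
print(lens2(im,c,.4402,-.1524,.037))
E
```

```text
t 25.8 tcp [ 440.1 -153.8   61.5] yaw -19.15 tilt [-0.  0.] F [ 0.38 -0.15 -0.68] T [ 0.049  0.025 -0.024] open 22.7 g 6.0
(array([ 440.2, -152.1], dtype=float32), np.float32(-9.7), 'extent mm', array([-7. ,  6.8]), '.............###################################.............')
[(array([ 462.9, -156.5]), 849), (array([ 418.8, -148.2]), 764)]
```

>>> apply_moves:
  motion:
    - [[0,0,0],[0,0,-0.5],20]
    - [[0,0,0],[0,0,0],20]
    - [[0,0,0],[0,0,0],20]

```text
clock: 26.22
ee_pos: [0.4401, -0.1538, 0.061]
ee_rot: [[0.945, -0.328, 0.0], [-0.328, -0.945, -0.0], [0.0, -0.0, -1.0]]
ft_force: [-0.7, -0.4, 1.5]
opening: 0.0224
grasp_force: 6.0
```

>>> apply_moves:
  motion:
    - [[0,0,-0.004],[0,0,-0.3],20]
    - [[0,0,0],[0,0,0],20]
    - [[0,0,0],[0,0,0],20]

```text
clock: 26.6
ee_pos: [0.44, -0.1537, 0.0607]
ee_rot: [[0.943, -0.332, -0.0], [-0.332, -0.943, 0.0], [-0.0, -0.0, -1.0]]
ft_force: [-0.1, -0.2, -0.7]
opening: 0.0229
grasp_force: 6.0
```

>>> apply_moves:
  motion:
    - [[0,0,0],[0,0,-0.4],20]
    - [[0,0,0],[0,0,0],20]
    - [[0,0,0],[0,0,0],20]

```text
clock: 26.98
ee_pos: [0.4401, -0.1538, 0.0604]
ee_rot: [[0.943, -0.332, 0.0], [-0.332, -0.943, -0.0], [0.0, -0.0, -1.0]]
ft_force: [-1.0, 0.0, 1.3]
opening: 0.0226
grasp_force: 6.0
```

>>> apply_moves:
  motion:
    - [[0,0,0],[0,0,-0.3],20]
    - [[0,0,0],[0,0,0],20]
    - [[0,0,0],[0,0,0],20]

```text
clock: 27.35
ee_pos: [0.4401, -0.1538, 0.0602]
ee_rot: [[0.943, -0.332, 0.0], [-0.332, -0.943, -0.0], [0.0, 0.0, -1.0]]
ft_force: [-1.8, 0.9, 6.2]
opening: 0.0227
grasp_force: 6.0
```

Contact. I'll release and rise to check.

>>> apply_moves:
  motion:
    - [[0,0,0],[0,0,0.4],20]
    - [[0,0,0],[0,0,0],23]
    - [[0,0,0],[0,0,0],25]
    - [[0,0,0],[0,0,0],29]
    - [[0,0,0],[0,0,0],36]
    - [[0,0,0],[0,0,0],38]
    - [[0,0,0],[0,0,10],40]
    - [[0,0,0],[0,0,20],45]
    - [[0,0,0],[0,0,10],45]
    - [[0,0,0],[0,0,0],45]

```text
clock: 28.6
ee_pos: [0.4407, -0.154, 0.1012]
ee_rot: [[0.943, -0.332, 0.002], [-0.332, -0.943, -0.001], [0.002, -0.0, -1.0]]
ft_force: [1.0, -0.3, -0.3]
opening: 0.0451
grasp_force: 0.0
```

```bash
python3 - <<'E'
from h import *
s=st();im=manip.get_image('wrist');c=manip.get_calibration('wrist')
cv2.imwrite('pics/w13.png',im);np.save('w13c.npy',c,allow_pickle=True)
print(bar2(im,c,.4402,-.1524,.0675))
print(lens2(im,c,.4402,-.1524,.037))
print(lens(im,c,'yellow',.5287,-.1207,.037))
print(lens(im,c,'blue',.5132,-.2145,.037))
E
```

```text
t 28.6 tcp [ 440.7 -154.   101.2] yaw -19.38 tilt [ 0.11 -0.04] F [ 0.97 -0.33 -0.34] T [ 0.082  0.039 -0.05 ] open 45.1 g 0.0
(array([ 440.3, -152.1], dtype=float32), np.float32(-9.9), 'extent mm', array([-6.6,  6.4]), '..............#################################..............')
[(array([ 462.4, -156.4]), 805), (array([ 417. , -148.4]), 450)]
(array([ 528.9, -119.3]), np.float64(29.6), (np.float64(50.64384255408691), 1626))
(array([ 512.6, -213.9]), np.float64(29.0), (np.float64(-70.39470648027756), 1074))
```

>>> apply_moves:
  motion:
    - [[0,0,0.011],[-4.3,-21.9,0],45]
    - [[0,0,0.011],[-4.3,-21.9,0],45]
    - [[0,0,0.011],[-4.3,-21.9,0],45]
    - [[0,0,0.011],[-4.3,-21.9,-8],45]
    - [[0,0,0.011],[-4.3,-21.9,-8],45]
    - [[0,0,0.011],[-4.3,-21.9,-8],45]
    - [[0,0,0.011],[-4.3,-21.9,-8],45]
    - [[0,0,0],[0,0,0],45]
    - [[0,0,0],[0,0,0],45]

```text
clock: 29.78
ee_pos: [0.4096, -0.3065, 0.068]
ee_rot: [[0.966, -0.259, -0.001], [-0.259, -0.966, 0.001], [-0.001, -0.001, -1.0]]
ft_force: [-1.2, 0.7, 0.5]
opening: 0.0447
grasp_force: 0.0
```

```bash
python3 - <<'E'
from h import *
s=st();im=manip.get_image('wrist');c=manip.get_calibration('wrist')
cv2.imwrite('pics/w14.png',im)
r=bar(im,c,'blue',.4103,-.3059,0);print(r);print(bar2(im,c,*r[1]/1e3,.019))
E
```

```text
t 29.77 tcp [ 409.6 -306.5   68. ] yaw -15.0 tilt [-0.04  0.04] F [-1.22  0.67  0.51] T [ 0.031  0.028 -0.004] open 44.7 g 0.0
((array([ 406.3, -305.3]), np.float64(24.0)), array([ 406.9, -305.4]), np.float32(-102.5), array([13.1,  1.9]))
(array([ 406.9, -305.4]), np.float32(-102.5), 'extent mm', array([-6.4,  6.4]), '..............#################################..............')
```

>>> apply_moves:
  motion:
    - [[0,0,0],[-1.8,0,-15],45]
    - [[0,0,0],[-1.7,0,-15],45]
    - [[0,0,0],[0,0,-12],45]
    - [[0,0,0],[0,0,-9],45]
    - [[0,0,0],[0,0,-4],45]
    - [[0,0,0],[0,0,-1.3],45]
    - [[0,0,0],[0,0,0],45]

```text
clock: 30.7
ee_pos: [0.4066, -0.3072, 0.0123]
ee_rot: [[0.966, -0.258, 0.0], [-0.258, -0.966, -0.0], [0.0, 0.0, -1.0]]
ft_force: [0.4, -0.4, -0.2]
opening: 0.0449
grasp_force: 0.0
```

>>> apply_moves:
  motion:
    - [[0,0,0],[0,0,0],30]
    - [[0,0,0],[0,0,0],20]
    - [[0,0,0],[0,0,0],20]
    - [[0,0,0],[0,0,0],20]
    - [[0,0,0],[0,0,5],20]
    - [[0,0,0],[0,0,15],20]
    - [[0,0,0],[0,0,30],20]
    - [[0,0,0],[0,0,24],20]
    - [[0,0,0],[0,0,0],20]

```text
clock: 31.82
ee_pos: [0.4077, -0.308, 0.0884]
ee_rot: [[0.966, -0.258, 0.003], [-0.258, -0.966, -0.003], [0.004, 0.002, -1.0]]
ft_force: [-0.7, -1.2, -0.8]
opening: 0.0229
grasp_force: 6.0
```

>>> apply_moves:
  motion:
    - [[0,0,0.08],[15.2,13,0],20]
    - [[0,0,0.08],[15.2,13,0],20]
    - [[0,0,0.08],[15.2,13,0],20]
    - [[0,0,0.08],[15.2,13,0],20]
    - [[0,0,0.08],[15.2,13,0],20]
    - [[0,0,0.08],[15.2,13,0],20]
    - [[0,0,0.08],[15.2,13.6,0],20]
    - [[0,0,0],[0,0,-8],20]
    - [[0,0,0],[0,0,-8],20]
    - [[0,0,0],[0,0,0],20]

```text
clock: 33.08
ee_pos: [0.5114, -0.2156, 0.0689]
ee_rot: [[0.956, 0.293, -0.002], [0.293, -0.956, 0.001], [-0.002, -0.001, -1.0]]
ft_force: [0.2, 0.1, -0.4]
opening: 0.0231
grasp_force: 6.0
```

>>> apply_moves:
  motion:
    - [[0,0,0],[0,0,0],20]

```text
clock: 33.2
ee_pos: [0.5124, -0.2158, 0.0699]
ee_rot: [[0.956, 0.293, -0.0], [0.293, -0.956, 0.0], [-0.0, -0.0, -1.0]]
ft_force: [0.0, -0.6, 0.2]
opening: 0.0226
grasp_force: 6.0
```

```bash
python3 - <<'E'
from h import *
s=st();im=manip.get_image('wrist');c=manip.get_calibration('wrist')
cv2.imwrite('pics/w15.png',im);np.save('w15c.npy',c,allow_pickle=True)
x,y=s['ee_pos'][:2]
print(bar2(im,c,x,y+.0018,s['ee_pos'][2]+.0067))
print(lens2(im,c,.5128,-.214,.037))
E
```

```text
t 33.2 tcp [ 512.4 -215.8   69.9] yaw 17.05 tilt [-0.03  0.01] F [ 0.05 -0.59  0.17] T [-0.023 -0.016 -0.022] open 22.6 g 6.0
(array([ 512.6, -214. ]), np.float32(-70.3), 'extent mm', array([-12.,  12.]), '####..........##################################...........##')
[(array([ 497.5, -218.3]), 664)]
```

>>> apply_moves:
  motion:
    - [[0,0,0],[0.2,-0.1,-3],20]
    - [[0,0,0],[0,0,-3],20]
    - [[0,0,0],[0,0,-2.5],20]
    - [[0,0,0],[0,0,-1],20]
    - [[0,0,0],[0,0,0],20]
    - [[0,0,0],[0,0,0],20]

```text
clock: 34.0
ee_pos: [0.5132, -0.2155, 0.0607]
ee_rot: [[0.956, 0.294, 0.0], [0.294, -0.956, 0.0], [0.0, -0.0, -1.0]]
ft_force: [0.3, 1.1, 3.5]
opening: 0.0231
grasp_force: 6.0
```

```bash
python3 - <<'E'
from h import *
s=st();im=manip.get_image('wrist');c=manip.get_calibration('wrist')
x,y=s['ee_pos'][:2]
print(bar2(im,c,x,y+.0018,s['ee_pos'][2]+.0067))
E
```

```text
t 34.0 tcp [ 513.2 -215.5   60.7] yaw 17.12 tilt [0.01 0.  ] F [0.26 1.12 3.5 ] T [0.255 0.089 0.036] open 23.1 g 6.0
(array([ 513.2, -213.7]), np.float32(-70.1), 'extent mm', array([-12.,  12.]), '####..........##################################..........###')
```

>>> apply_moves:
  motion:
    - [[0,0,0],[0,0,-0.4],20]
    - [[0,0,0],[0,0,0],20]
    - [[0,0,0],[0,0,0],20]

```text
clock: 34.42
ee_pos: [0.5133, -0.2155, 0.0606]
ee_rot: [[0.956, 0.294, 0.0], [0.294, -0.956, 0.0], [0.0, 0.0, -1.0]]
ft_force: [-1.1, 3.2, 7.3]
opening: 0.0232
grasp_force: 6.0
```

>>> apply_moves:
  motion:
    - [[0,0,0],[0,0,0.7],20]
    - [[0,0,0],[0,0,0],23]
    - [[0,0,0],[0,0,0],25]
    - [[0,0,0],[0,0,0],29]
    - [[0,0,0],[0,0,0],36]
    - [[0,0,0],[0,0,0],38]
    - [[0,0,0],[0,0,10],40]
    - [[0,0,0],[0,0,20],45]
    - [[0,0,0],[0,0,10],45]
    - [[0,0,0],[0,0,0],45]

```text
clock: 35.67
ee_pos: [0.5137, -0.2158, 0.1019]
ee_rot: [[0.956, 0.294, 0.002], [0.294, -0.956, -0.001], [0.001, 0.001, -1.0]]
ft_force: [-0.2, 0.3, 0.0]
opening: 0.0451
grasp_force: 0.0
```

```bash
python3 - <<'E'
from h import *
s=st();im=manip.get_image('wrist');c=manip.get_calibration('wrist')
cv2.imwrite('pics/w16.png',im);np.save('w16c.npy',c,allow_pickle=True)
print(bar2(im,c,.5128,-.214,.0675))
print(lens2(im,c,.5128,-.214,.037))
print(lens(im,c,'yellow',.5287,-.1207,.037))
print(bar2(im,c,.4402,-.1524,.0675))
E
```

```text
t 35.67 tcp [ 513.7 -215.8  101.9] yaw 17.12 tilt [ 0.1  -0.04] F [-0.15  0.29  0.03] T [-0.014  0.034 -0.015] open 45.1 g 0.0
(array([ 513. , -213.9], dtype=float32), np.float32(-70.5), 'extent mm', array([-6.8,  6.2]), '.............#################################...............')
[(array([ 520.8, -235.8]), 490), (array([ 505. , -192.1]), 636), (array([ 496.2, -188.5]), 95)]
(array([ 529. , -119.2]), np.float64(29.6), (np.float64(50.87933566446684), 1185))
(array([ 440.4, -151.2], dtype=float32), np.float32(-9.4), 'extent mm', array([-12.,  12.]), '#############################################################')
```

Red and blue are both in place. Next is the yellow block.

>>> apply_moves:
  motion:
    - [[0,0,0.1466],[-2.7,-10.2,0],45]
    - [[0,0,0.1466],[-2.7,-10.2,0],45]
    - [[0,0,0.1466],[-2.7,-10.2,0],45]
    - [[0,0,0.1466],[-2.7,-10.2,0],45]
    - [[0,0,0.1466],[-2.7,-10.2,-5],45]
    - [[0,0,0.1466],[-2.7,-10.2,-5],45]
    - [[0,0,0.1466],[-2.7,-10.2,-5],45]
    - [[0,0,0.1466],[-2.7,-10.2,-5],45]
    - [[0,0,0.1466],[-2.7,-10.2,-6],45]
    - [[0,0,0.1466],[-2.7,-10.2,-6],45]

```text
clock: 36.98
ee_pos: [0.4855, -0.3176, 0.0679]
ee_rot: [[-0.197, 0.98, -0.001], [0.98, 0.197, 0.001], [0.001, -0.001, -1.0]]
ft_force: [-0.3, -0.1, 0.0]
opening: 0.0452
grasp_force: 0.0
```

>>> apply_moves:
  motion:
    - [[0,0,0],[0,0,0],45]
    - [[0,0,0],[0,0,0],45]

```text
clock: 37.22
ee_pos: [0.4859, -0.3172, 0.0686]
ee_rot: [[-0.19, 0.982, -0.001], [0.982, 0.19, 0.0], [0.001, -0.0, -1.0]]
ft_force: [0.3, 0.1, 0.7]
opening: 0.045
grasp_force: 0.0
```

```bash
python3 - <<'E'
from h import *
s=st();im=manip.get_image('wrist');c=manip.get_calibration('wrist')
cv2.imwrite('pics/w17.png',im)
r=bar(im,c,'yellow',.487,-.316,0);print(r);print(bar2(im,c,*r[1]/1e3,.019))
E
```

```text
t 37.23 tcp [ 485.9 -317.2   68.6] yaw 100.92 tilt [-0.03  0.03] F [0.29 0.1  0.7 ] T [-0.097 -0.067 -0.001] open 45.0 g 0.0
((array([ 488.8, -315.2]), np.float64(24.6)), array([ 488.7, -314.4]), np.float32(-113.9), array([13.7,  2.4]))
(array([ 488.8, -314.4]), np.float32(-114.0), 'extent mm', array([-6.6,  6.8]), '..............##################################.............')
```

>>> apply_moves:
  motion:
    - [[0,0,0],[1.3,0.6,-15],45]
    - [[0,0,0],[1.2,0.6,-15],45]
    - [[0,0,0],[0,0,-12],45]
    - [[0,0,0],[0,0,-9],45]
    - [[0,0,0],[0,0,-4],45]
    - [[0,0,0],[0,0,-1.5],45]
    - [[0,0,0],[0,0,0],45]

```text
clock: 38.15
ee_pos: [0.4887, -0.3165, 0.0126]
ee_rot: [[-0.193, 0.981, 0.0], [0.981, 0.193, -0.0], [-0.0, 0.0, -1.0]]
ft_force: [-0.2, -0.2, 0.5]
opening: 0.0451
grasp_force: 0.0
```

>>> apply_moves:
  motion:
    - [[0,0,0],[0,0,0],30]
    - [[0,0,0],[0,0,0],20]
    - [[0,0,0],[0,0,0],20]
    - [[0,0,0],[0,0,0],20]
    - [[0,0,0],[0,0,5],20]
    - [[0,0,0],[0,0,15],20]
    - [[0,0,0],[0,0,30],20]
    - [[0,0,0],[0,0,30],20]
    - [[0,0,0],[0,0,14],20]
    - [[0,0,0],[0,0,0],20]

```text
clock: 39.4
ee_pos: [0.4892, -0.3167, 0.1076]
ee_rot: [[-0.193, 0.981, 0.002], [0.981, 0.193, -0.001], [-0.002, 0.002, -1.0]]
ft_force: [-0.4, 0.1, -0.0]
opening: 0.0222
grasp_force: 6.0
```

>>> apply_moves:
  motion:
    - [[0,0,-0.0336],[5,24.4,0],20]
    - [[0,0,-0.0336],[5,24.4,0],20]
    - [[0,0,-0.0336],[5,24.4,0],20]
    - [[0,0,-0.0336],[5,24.4,0],20]
    - [[0,0,-0.0336],[5,24.4,0],20]
    - [[0,0,-0.0336],[5,24.4,0],20]
    - [[0,0,-0.0336],[5,24.4,0],20]
    - [[0,0,-0.0336],[5,24.4,0],20]
    - [[0,0,0],[0,0,-15],20]
    - [[0,0,0],[0,0,-15],20]

```text
clock: 40.65
ee_pos: [0.5278, -0.1214, 0.0747]
ee_rot: [[0.074, 0.997, -0.001], [0.997, -0.074, 0.0], [-0.0, -0.001, -1.0]]
ft_force: [0.4, -0.0, -0.1]
opening: 0.0223
grasp_force: 6.0
```

>>> apply_moves:
  motion:
    - [[0,0,0],[0,0,-5],20]
    - [[0,0,0],[0,0,0],20]
    - [[0,0,0],[0,0,0],20]

```text
clock: 41.02
ee_pos: [0.5287, -0.1216, 0.0716]
ee_rot: [[0.075, 0.997, 0.0], [0.997, -0.075, -0.0], [-0.0, 0.0, -1.0]]
ft_force: [0.3, 0.0, -0.2]
opening: 0.0224
grasp_force: 6.0
```

```bash
python3 - <<'E'
from h import *
s=st();im=manip.get_image('wrist');c=manip.get_calibration('wrist')
cv2.imwrite('pics/w18.png',im);np.save('w18c.npy',c,allow_pickle=True)
x,y=s['ee_pos'][:2]
print(bar2(im,c,x,y+.0018,s['ee_pos'][2]+.0067))
print(lens2(im,c,.529,-.1193,.037))
E
```

```text
t 41.02 tcp [ 528.7 -121.6   71.6] yaw 85.69 tilt [ 0.02 -0.01] F [ 0.33  0.01 -0.24] T [-0.015 -0.083 -0.015] open 22.4 g 6.0
(array([ 528.7, -119.8]), np.float32(-131.0), 'extent mm', array([-7. ,  6.6]), '.............##################################..............')
[(array([ 525.1, -138.4]), 684)]
```

>>> apply_moves:
  motion:
    - [[0,0,0.007],[0.2,0.4,-3],20]
    - [[0,0,0],[0,0,-3],20]
    - [[0,0,0],[0,0,-3],20]
    - [[0,0,0],[0,0,-1.3],20]
    - [[0,0,0],[0,0,0],20]
    - [[0,0,0],[0,0,0],20]

```text
clock: 41.82
ee_pos: [0.5288, -0.1207, 0.0611]
ee_rot: [[0.068, 0.998, 0.0], [0.998, -0.068, 0.0], [0.0, 0.0, -1.0]]
ft_force: [0.2, -1.0, -0.3]
opening: 0.0227
grasp_force: 6.0
```

```bash
python3 - <<'E'
from h import *
s=st();im=manip.get_image('wrist');c=manip.get_calibration('wrist')
x,y=s['ee_pos'][:2]
print(bar2(im,c,x,y+.0018,s['ee_pos'][2]+.0067))
print(lens2(im,c,.529,-.1193,.037))
E
```

```text
t 41.83 tcp [ 528.8 -120.7   61.1] yaw 86.11 tilt [0. 0.] F [ 0.17 -0.96 -0.27] T [-0.056 -0.111 -0.034] open 22.7 g 6.0
(array([ 528.8, -118.9]), np.float32(-130.4), 'extent mm', array([-6.8,  6.6]), '.............##################################..............')
[(array([ 523.6, -135.1]), 103)]
```

>>> apply_moves:
  motion:
    - [[0,0,0],[0,0,-0.3],20]
    - [[0,0,0],[0,0,0],20]
    - [[0,0,0],[0,0,0],20]

```text
clock: 42.25
ee_pos: [0.5289, -0.1208, 0.061]
ee_rot: [[0.068, 0.998, 0.0], [0.998, -0.068, -0.0], [-0.0, 0.0, -1.0]]
ft_force: [-0.1, -1.4, 4.6]
opening: 0.0226
grasp_force: 6.0
```

>>> apply_moves:
  motion:
    - [[0,0,0],[0,0,0.4],20]
    - [[0,0,0],[0,0,0],23]
    - [[0,0,0],[0,0,0],25]
    - [[0,0,0],[0,0,0],29]
    - [[0,0,0],[0,0,0],36]
    - [[0,0,0],[0,0,0],38]
    - [[0,0,0],[0,0,10],40]
    - [[0,0,0],[0,0,20],45]
    - [[0,0,0],[0,0,20],45]
    - [[0,0,0],[0,0,0],45]

```text
clock: 43.5
ee_pos: [0.53, -0.121, 0.113]
ee_rot: [[0.068, 0.998, 0.003], [0.998, -0.068, -0.001], [-0.001, 0.003, -1.0]]
ft_force: [-0.0, 0.5, -0.1]
opening: 0.0453
grasp_force: 0.0
```

>>> apply_moves:
  motion:
    - [[0,0,0],[-10,-25,15],45]
    - [[0,0,0],[-10,-25,15],45]
    - [[0,0,0],[-10,-25,15],45]
    - [[0,0,0],[-10,-25,0],45]
    - [[0,0,0],[0,0,0],45]
    - [[0,0,0],[0,0,0],45]
    - [[0,0,0],[0,0,0],45]

```text
clock: 44.38
ee_pos: [0.4889, -0.2199, 0.1558]
ee_rot: [[0.067, 0.998, -0.001], [0.998, -0.067, 0.0], [0.0, -0.001, -1.0]]
ft_force: [-0.2, 0.7, 0.4]
opening: 0.0451
grasp_force: 0.0
```

```bash
python3 - <<'E'
from h import *
s=st();im=manip.get_image('wrist');c=manip.get_calibration('wrist')
np.save('w19c.npy',c,allow_pickle=True);cv2.imwrite('pics/w19.png',im)
for k,x,y in(('red',.4402,-.1524),('blue',.5129,-.214),('yellow',.529,-.1193)):
  print(k,bar2(im,c,x,y,.0675)[:2],lens2(im,c,x,y,.037))
cv2.imwrite('pics/c19.png',cv2.resize(rect(im,c,.494,-.1628,.0485,85),(600,600),interpolation=cv2.INTER_AREA))
E
```

```text
t 44.38 tcp [ 488.9 -219.9  155.8] yaw 86.16 tilt [-0.03  0.03] F [-0.2   0.7   0.41] T [-0.057 -0.117 -0.031] open 45.1 g 0.0
red (array([ 440.2, -152.2], dtype=float32), np.float32(-10.5)) [(array([ 463.1, -156.6]), 480), (array([ 417.3, -148.5]), 381)]
blue (array([ 513.2, -213.9], dtype=float32), np.float32(-70.8)) [(array([ 520.9, -236.3]), 352), (array([ 505.4, -192.5]), 496)]
yellow (array([ 528.5, -118.9], dtype=float32), np.float32(-128.7)) [(array([ 544.2, -101.7]), 620), (array([ 514.9, -137.1]), 398)]
```

View pics/c19.png

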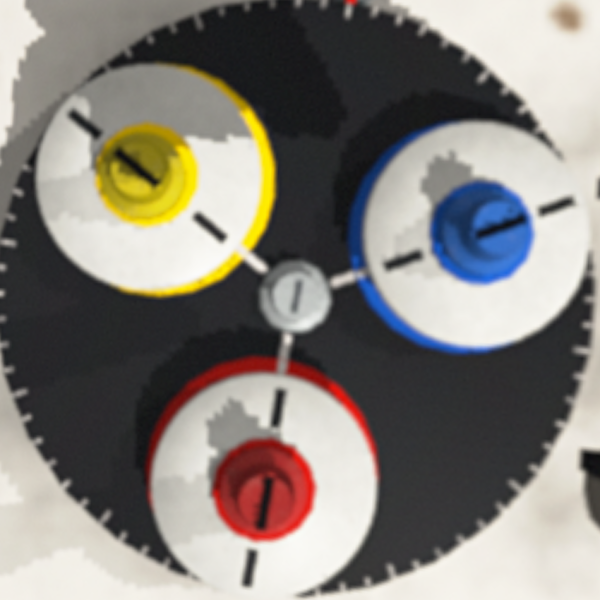

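All three blocks stand centred on their lenses at about (147,173), (484,231) and (265,488), with bars, ink marks and white lines in line. I'm handing in.

```bash
python3 -c "
from bench import manip
print(manip.close_job())"
```

```text
the job is handed in; nothing more can be done
None
```

The job is handed in: the red and blue lenses are seated in their cups and all three blocks stand on their pads, centred and lined up to within about 1 mm and 1° in the last camera check, with no turn of the turntable seen, the yellow lens still in place and no contact with the pad roll, in 44 s of the 96 s allowed.

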